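# Grade the click-stop plungers by squeeze

### The job

Four look-alike sprung plungers lie on the rubber mat; find out how stiff each is by pinching it end to end with the same light squeeze and seeing how far its pin goes in. Lay the stiffest one on the steel saddle stand, centred with its barrel down between the cheeks, and lay the softest, which is worn out, flat in the shallow steel tray. Leave the other two lying on the mat, and do not shift or knock over the beaker, can, eyepiece or flask.

Things in the scene. Friction and masses are not known exactly. Their poses are not given: they have to be found in the camera images.
- plunger_a_mid (a point): one of four look-alike sprung plungers on the mat: square aluminium barrel 42 x 22 x 22 mm with three dark rings, and a round steel pin, 11 mm across, standing 16 mm out of the middle of one end. This point is the barrel's centre (but for a judge's mark of microns in y, too small to read), 11 mm above its underside; x points along the barrel to the pin (pin tip at x = +37 mm), z up.
- plunger_a: same plunger, 70 g: origin mid-underside of the barrel, x towards the pin. The pin slides in against a spring, up to 14 mm, in proportion to the push. The four hidden springs are about 1 to 6 N per mm, each over 1.4 times the next; they are shuffled. Pinched end to end by the same squeeze of 8 to 17 N they shorten differently (at 12 N, 2 to 9 mm).
- plunger_b_mid (a point): one of four look-alike sprung plungers on the mat: square aluminium barrel 42 x 22 x 22 mm with three dark rings, and a round steel pin, 11 mm across, standing 16 mm out of the middle of one end. This point is the barrel's centre (but for a judge's mark of microns in y, too small to read), 11 mm above its underside; x points along the barrel to the pin (pin tip at x = +37 mm), z up.
- plunger_b: same plunger, 70 g: origin mid-underside of the barrel, x towards the pin. The pin slides in against a spring, up to 14 mm, in proportion to the push. The four hidden springs are about 1 to 6 N per mm, each over 1.4 times the next; they are shuffled. Pinched end to end by the same squeeze of 8 to 17 N they shorten differently (at 12 N, 2 to 9 mm).
- plunger_c_mid (a point): one of four look-alike sprung plungers on the mat: square aluminium barrel 42 x 22 x 22 mm with three dark rings, and a round steel pin, 11 mm across, standing 16 mm out of the middle of one end. This point is the barrel's centre (but for a judge's mark of microns in y, too small to read), 11 mm above its underside; x points along the barrel to the pin (pin tip at x = +37 mm), z up.
- plunger_c: same plunger, 70 g: origin mid-underside of the barrel, x towards the pin. The pin slides in against a spring, up to 14 mm, in proportion to the push. The four hidden springs are about 1 to 6 N per mm, each over 1.4 times the next; they are shuffled. Pinched end to end by the same squeeze of 8 to 17 N they shorten differently (at 12 N, 2 to 9 mm).
- plunger_d_mid (a point): one of four look-alike sprung plungers on the mat: square aluminium barrel 42 x 22 x 22 mm with three dark rings, and a round steel pin, 11 mm across, standing 16 mm out of the middle of one end. This point is the barrel's centre (but for a judge's mark of microns in y, too small to read), 11 mm above its underside; x points along the barrel to the pin (pin tip at x = +37 mm), z up.
- plunger_d: same plunger, 70 g: origin mid-underside of the barrel, x towards the pin. The pin slides in against a spring, up to 14 mm, in proportion to the push. The four hidden springs are about 1 to 6 N per mm, each over 1.4 times the next; they are shuffled. Pinched end to end by the same squeeze of 8 to 17 N they shorten differently (at 12 N, 2 to 9 mm).
- mat: black rubber mat fixed on the bench, 130 mm (x) by 270 mm (y), 3 mm thick; origin at the centre of its underside, z up. The plungers lie side by side in a row along its y, about 60 mm apart, barrels along its x within 0.25 rad, pins towards +x
- saddle: dark steel saddle stand fixed on the bench: block 26 mm long (x), 40 mm wide (y), flat seat 18 mm above the bench between two cheeks that rise to 24 mm; the cheeks run along x, 28 mm apart inside, so a barrel lies in along x, pin either way. A 5 mm foot reaches 47 mm to either side in y. Origin at the centre of its underside, z up
- beaker: glass beaker, 60 mm across, 70 mm high, standing loose; origin at the centre of its underside; bystander
- can: black objective can with a white cap, 37 mm across, 64 mm high, standing loose; origin at the centre of its underside; bystander
- eyepiece: black microscope eyepiece, 36 mm across, 43 mm high, standing loose; origin at the centre of its underside; bystander
- flask: conical glass flask, 62 mm across, 102 mm high, standing loose; origin at the centre of its underside; bystander
- tray: shallow steel instrument tray fixed on the bench, 76 mm (x) by 96 mm (y) outside, 70 by 90 mm inside; floor 3 mm and rim 14 mm above the bench; origin at the centre of its underside, z up
Things that resemble listed ones, but are neither listed nor needed, are in the scene too. Leave any blue look-alike of the plunger_c alone.

How it is judged:
By the outcome, as a careful person would: the job done as asked, in the order asked, and still so for the second after the job is handed in, with the robot touching nothing.
It also fails if it takes over 72 s, if anything falls off the work surface, if the arm or the gripper's body presses on something with over 40 N, if the wrist force passes 120 N, or if a joint passes its speed limit or range.

### The arm

A 6-joint arm with a two-finger parallel gripper is mounted at the origin on a cart in front of the work surface, level with it; the furniture and walls round the work are solid. World frame = base frame: x ahead of the robot, y to its left, z up, the work surface at z = 0. Lengths are in mm, angles in rad, forces in N, time in s.
With the tool pointing down it reaches from about 425 to 950 mm from the base axis. Payload 14.7 kg.
Tool frame: the origin (TCP) lies at the very end of the fingers, on their centre line; the grasp point (between the pads) lies 19 mm behind it; z points along the fingers, y is the direction in which the jaws open and shut (so a half turn about z gives the same grasp; the last joint's range is limited). The gripper opens to 85 mm and grips with 20 to 120 N. Pads are 22 mm wide; open, the fingers measure 114 mm over their backs; the gripper's body (76 mm by 85 mm) begins 54 mm behind the grasp point. The pads swing forward as they close: fully open they stand 13 mm farther back than shut.
Start: joints at [-1.343, 0.48, 1.596, -0, 1.065, -0.047], TCP at [176.397, -625.601, 201.597] pointing down, gripper open.
Joint ranges: [-2.75, 2.75], [-0.82, 2.05], [0.23, 2.67], [-1.56, 4.7], [0.09, 2.69], [-2.92, 2.92]. Speed limits (rad/s): [1.89, 1.89, 2.39, 3.01, 3.01, 3.01].

### API

Orientations are given as a unit quaternion [x, y, z, w].
In Python, from cell import sensors, get_image, get_calibration, arm gives the robot as it stands.
- The arm moves only by the tool move_arm, never from a script. Its argument "targets" is a list that holds one entry, the list of rows, each a list of 7 numbers: the gripper's target within -1 to 1 (shut at 1, half-way at 0, fully open at -1), then the shift along the tool's x, y, z in m, then the turn, a rotation vector about the tool's x, y, z in rad. In form: [[[grip, x, y, z, rx, ry, rz], ...]]. A call has 1 to 5 rows; each row shifts and turns the pose as measured when the row begins, along the tool's axes as they then stand; what a row does not reach is not made up. A row lasts 1/10 s, in which the tool goes at most 50 mm and 8.59 degrees, less where a joint would pass 70% of its speed; a pose out of reach is approached as far as the arm can. A call is refused whole if a number of a shift passes 0.05 or a number of a turn 0.15, either way. A call with a gripper value outside its range is refused whole. The fingers move at their own pace and stop on an object; the grip force is fixed at half the most. Time passes only in rows, so rows that do not move let the fingers close. It gives the time, the measured TCP pose, the force and the opening at its end, in the units of the state.
- sensors.observe(): the state, without advancing time (a new reading comes with each control period).
- get_image(name): name is "scene" or "top" or "wrist"; returns (picture, depth): 420x560x3 uint8, blue, green, red; 420x560 float32, mm along the optical axis (not along the pixel's ray), 0 where there is no reading.
- get_calibration(name): a dict with "fx", "fy", "cx", "cy" (pixels), "k1" (the pictures are not rectified: a ray, as slopes to the right and down, at radius r is drawn at 1 + k1 r^2 times it, then the intrinsics apply), "T" (4x4, takes a point from camera to world coordinates). Camera axes: x right, y down, z forward; pixel columns grow to the right and rows downward; lengths in mm; the calibration is good to about 2 mm. A picture is of the moment at which its call begins: read the wrist's pose just before it. get_calibration takes no time and is no camera call; for the wrist camera it gives the pose at the moment of the call.
- arm.hand_in(): hands the job in, once; it reports no verdict.
The state is a dict: "clock": time; "joint_positions": joint angles; "joint_velocities": joint speeds; "effort": joint torques, N m; "eef_pos": TCP position; "ee_rot": TCP orientation; "ft_force": force on the tool from outside, world axes, zero at the start; "moment": the same for the moment, N m; "finger_gap": finger opening in mm.
Only numpy, scipy, OpenCV 4.12 (cv2) and the standard library are available. Lean on these libraries where they do the work, as an engineer would, in place of code of your own. Each camera call takes 0.05 s, during which the arm holds its last target.

## Working session

There is one attempt and no reset: what is moved stays moved. The work goes in short steps, Python scripts to look and compute and a tool call to move; the robot and the scene stay as the last step left them, time stands still between calls to the robot, and variables do not carry over. Pictures are saved under pics/ and viewed, and the job is handed in when it is done.

Besides the shell and the picture viewer there is one more tool, called after "Call:" in YAML: its name, and indented under it one key for each argument. move_arm: Moves the arm, as the interface text tells. Its arguments: {"type":"object","properties":{"targets":{"type":"array","items":{"type":"array","items":{"type":"array","items":{"type":"number"}}}}},"required":["targets"]}

```bash
ls; mkdir -p pics; cat > h.py <<'E'
import numpy as np, cv2
from cell import sensors, get_image, get_calibration, arm
from scipy.spatial.transform import Rotation as R
def px2ray(c,u,v):
    x=(u-c['cx'])/c['fx'];y=(v-c['cy'])/c['fy'];xd,yd=x,y
    for _ in range(20):
        r2=x*x+y*y;s=1+c['k1']*r2;x,y=xd/s,yd/s
    return np.array([x,y,1.])
def onz(c,u,v,z):
    T=np.array(c['T']);d=T[:3,:3]@px2ray(c,u,v);o=T[:3,3];return o+d*(z-o[2])/d[2]
def bydepth(c,u,v,dep):
    T=np.array(c['T']);return T[:3,:3]@(px2ray(c,u,v)*dep)+T[:3,3]
E
python3 - <<'E'
from h import *
print(sensors.observe())
for n in ['scene','top','wrist']:
    c=get_calibration(n);print(n,c)
    im,d=get_image(n);cv2.imwrite(f'pics/{n}0.png',im);np.save(f'pics/{n}0.npy',d);np.save(f'pics/{n}0T.npy',c['T'])
E
```

```text
pics
{'clock': 0.0, 'joint_positions': array([-1.34262136e+00,  4.80822497e-01,  1.59690315e+00,  2.01574767e-05,
        1.06512941e+00, -4.66077981e-02]), 'joint_velocities': array([-0.00010813, -0.00065556,  0.00071667,  0.00040339, -0.00100903,
       -0.00038181]), 'effort': array([ 4.25677004e-03, -9.50629449e+01, -4.30178082e+01,  2.83003446e-04,
        1.22268969e-02,  1.09310263e-04]), 'eef_pos': array([ 176.28324382, -625.14123418,  200.96757998]), 'ee_rot': array([ 9.90577114e-01,  1.36954677e-01, -4.84460249e-05, -6.29401206e-04]), 'ft_force': array([ 0.24778016, -0.0498309 ,  0.57002541]), 'moment': array([ 0.04369822,  0.0239626 , -0.01110243]), 'finger_gap': 85.10487106312671}
scene {'fx': 421.5856404050637, 'fy': 421.5856404050637, 'cx': 282.9459244616614, 'cy': 200.88666032688354, 'k1': -0.018713471700722614, 'T': array([[-7.85458288e-01, -3.33532065e-01,  5.21355578e-01,
         9.81798703e+01],
       [-6.18761782e-01,  4.04459730e-01, -6.73458376e-01,
         5.70752173e+02],
       [ 1.37526260e-02, -8.51568370e-01, -5.24063142e-01,
         4.95609218e+02],
 
[... 351 characters left out ...]
2, -3.34503543e-03,
         9.18348324e+00],
       [ 6.33846382e-03, -1.23368719e-01, -9.92340659e-01,
         1.06365029e+03],
       [ 0.00000000e+00,  0.00000000e+00,  0.00000000e+00,
         1.00000000e+00]])}
wrist {'fx': 321.8351257401754, 'fy': 321.8351257401754, 'cx': 283.5760887897423, 'cy': 213.24320077382532, 'k1': -0.07500072609954118, 'T': array([[ 2.71000138e-01, -9.16332543e-01, -2.94777196e-01,
         2.52099564e+02],
       [-9.62578545e-01, -2.58365680e-01, -8.17907141e-02,
        -6.04514921e+02],
       [-1.21281770e-03,  3.05911500e-01, -9.52059181e-01,
         3.72897779e+02],
       [ 0.00000000e+00,  0.00000000e+00,  0.00000000e+00,
         1.00000000e+00]])}
```

View pics/scene0.png

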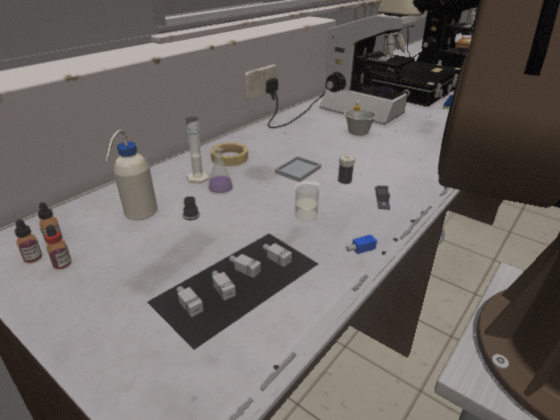

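View pics/top0.png

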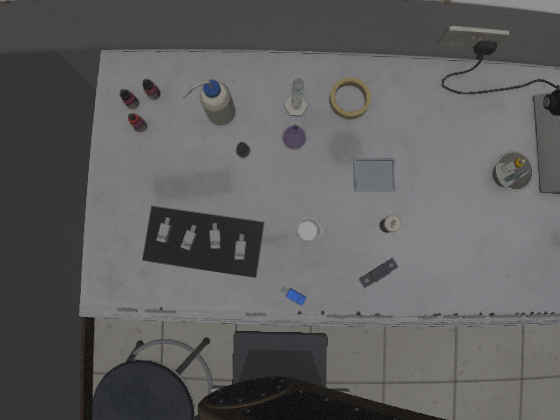

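View pics/wrist0.png

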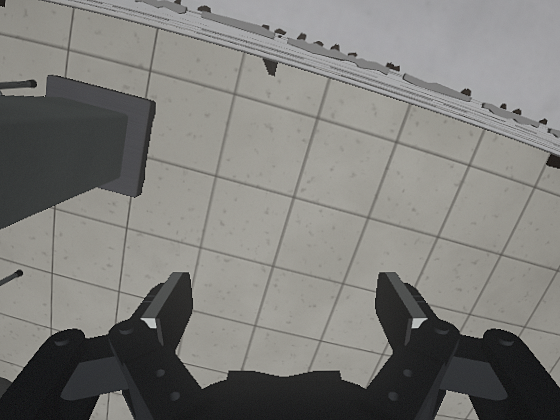

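```bash
python3 - <<'E'
from h import *
im=cv2.imread('pics/top0.png')
cv2.imwrite('pics/c1.png',cv2.resize(im[200:285,138:272],None,fx=6,fy=6,interpolation=cv2.INTER_CUBIC)[:600,:800])
cv2.imwrite('pics/c2.png',cv2.resize(im[145:295,280:425],None,fx=4,fy=4,interpolation=cv2.INTER_CUBIC))
c=get_calibration('top');d=np.load('pics/top0.npy')
for n,u,v,z in [('pl1',164,231,14),('pl2',190,238,14),('pl3',214,236,14),('pl4',240,246,14),('tray',374,175,3),('saddle',379,272,18),('blue',295,296,12),('beaker',308,230,40),('can',391,223,64),('flask',294,137,50),('eye',243,150,43)]:
    print(n,onz(c,u,v,z).round(),d[v,u],bydepth(c,u,v,d[v,u]).round())
E
```

```text
pl1 [509. 278.  14.] 1040.0392 [508. 275.  22.]
pl2 [494. 216.  14.] 1035.7299 [494. 214.  25.]
pl3 [501. 160.  14.] 1038.8304 [500. 159.  23.]
pl4 [479. 100.  14.] 1034.8127 [479.  99.  24.]
tray [ 655. -211.    3.] 1075.8291 [ 654. -211.    6.]
saddle [ 427. -220.   18.] 1035.1952 [ 427. -220.   19.]
blue [369. -29.  12.] 1023.8 [369. -29.  22.]
beaker [518. -54.  40.] 1031.564 [518. -54.  33.]
can [ 536. -236.   64.] 1003.8232 [ 536. -236.   64.]
flask [729. -18.  50.] 1026.8561 [725. -18.  63.]
eye [697.  98.  43.] 1045.7985 [698.  98.  41.]
```

View pics/c1.png

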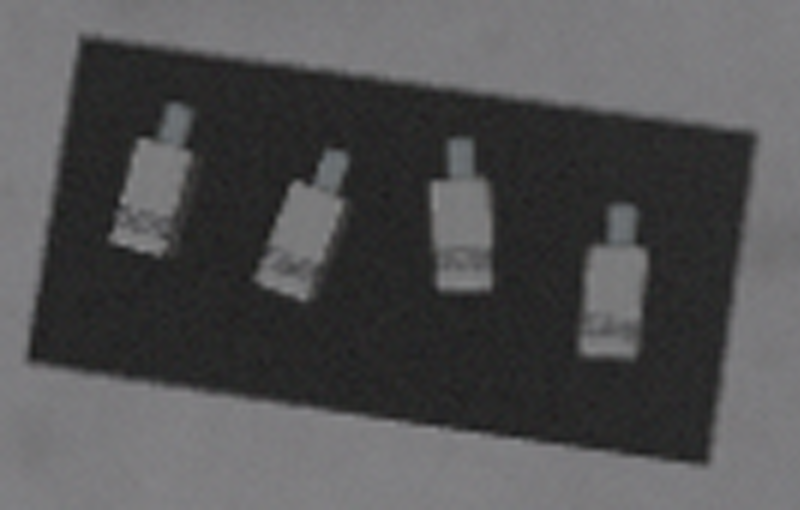

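View pics/c2.png

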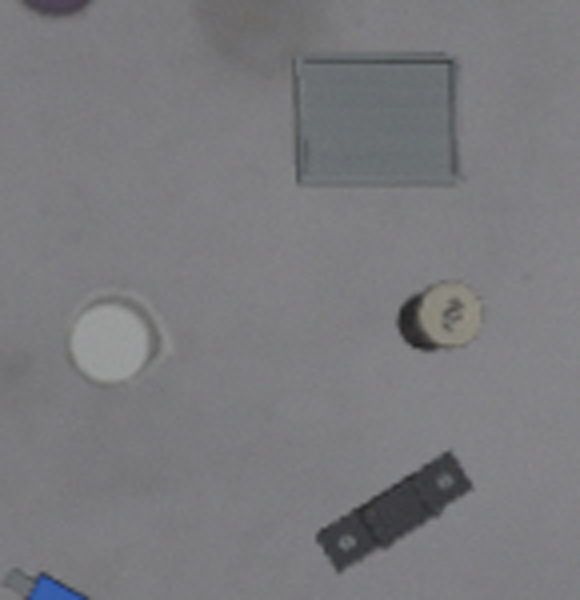

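```bash
cat >> h.py <<'E'
def yawof(q):
    m=R.from_quat(q).as_matrix();return np.arctan2(m[1,0],m[0,0])
def plan(target,yaw,grip=-1,n=5,step=50,s=None,ystep=0.13):
    s=s or sensors.observe()
    Rm=R.from_quat(s['ee_rot']);p=np.array(s['eef_pos'],float);rows=[]
    goal=R.from_matrix(np.array([[np.cos(yaw),np.sin(yaw),0],[np.sin(yaw),-np.cos(yaw),0],[0,0,-1]]))
    for i in range(n):
        d=np.array(target)-p;L=np.linalg.norm(d);rv=(Rm.inv()*goal).as_rotvec();A=np.linalg.norm(rv)
        k=max(int(np.ceil(L/step)),int(np.ceil(A/ystep)),1)
        if L<.15 and A<.002: break
        t=(Rm.inv().apply(d)/k/1000).round(4);r=(rv/k).round(3)
        rows.append([grip]+t.tolist()+r.tolist())
        p=p+Rm.apply(t)*1000;Rm=Rm*R.from_rotvec(r)
    print('clk',round(s['clock'],2),'pos',s['eef_pos'].round(1),'yaw',round(yawof(s['ee_rot']),3),'gap',round(s['finger_gap'],1),'F',s['ft_force'].round(1))
    print('[['+','.join(str([round(float(x),4)+0 for x in r]) for r in rows)+']]', 'left',np.linalg.norm(np.array(target)-p).round(1))
E
python3 -c "
from h import *
plan([400,-330,220],0.9,n=10)"
```

```text
clk 0.15 pos [ 176.4 -625.3  201.1] yaw 0.275 gap 85.4 F [-0.2  0.1 -0.5]
[[[-1.0, 0.0369, -0.0279, -0.0023, 0.0, 0.0, -0.078],[-1.0, 0.039, -0.025, -0.0023, 0.0, 0.0, -0.078],[-1.0, 0.0408, -0.0219, -0.0023, 0.0, 0.0, -0.078],[-1.0, 0.0424, -0.0186, -0.0024, 0.0, 0.0, -0.078],[-1.0, 0.0437, -0.0153, -0.0023, 0.0, 0.0, -0.078],[-1.0, 0.0448, -0.0118, -0.0024, 0.0, 0.0, -0.078],[-1.0, 0.0456, -0.0082, -0.0023, 0.0, 0.0, -0.079],[-1.0, 0.046, -0.0047, -0.0024, -0.001, -0.001, -0.078]]] left 0.1
```

Call:
move_arm:
  targets:
    - [[-1, 0.037, -0.028, -0.002, 0, 0, -0.078], [-1, 0.039, -0.025, -0.002, 0, 0, -0.078], [-1, 0.041, -0.022, -0.002, 0, 0, -0.078], [-1, 0.042, -0.019, -0.002, 0, 0, -0.078], [-1, 0.044, -0.015, -0.002, 0, 0, -0.078]]

```text
clock: 0.65
eef_pos: [315.8, -437.9, 209.2]
ee_rot: [0.944, 0.329, -0.0, -0.001]
ft_force: [1.4, -0.6, -0.8]
finger_gap: 85.7
```

```bash
python3 -c "
from h import *
plan([400,-330,220],0.9,n=5)"
```

```text
clk 0.65 pos [ 315.8 -437.9  209.2] yaw 0.67 gap 85.7 F [ 1.4 -0.6 -0.8]
[[[-1.0, 0.0443, -0.0108, -0.0036, -0.001, 0.0, -0.077],[-1.0, 0.0451, -0.0073, -0.0036, 0.0, 0.0, -0.076],[-1.0, 0.0454, -0.0038, -0.0036, -0.001, 0.0, -0.077]]] left 0.1
```

Call:
move_arm:
  targets:
    - [[-1, 0.044, -0.011, -0.004, 0, 0, -0.077], [-1, 0.045, -0.007, -0.004, 0, 0, -0.076], [-1, 0.045, -0.004, -0.003, 0, 0, -0.077], [-1, 0.04, 0, 0, 0, 0, 0], [-1, 0, 0, 0, 0, 0, 0]]

```text
clock: 1.15
eef_pos: [428.9, -288.0, 220.9]
ee_rot: [0.897, 0.442, 0.0, -0.001]
ft_force: [-0.2, -0.5, 0.1]
finger_gap: 85.5
```

```bash
cat >> h.py <<'E'
def snap(n,tag):
    c=get_calibration(n);im,d=get_image(n);cv2.imwrite(f'pics/{tag}.png',im);np.savez(f'pics/{tag}.npz',d=d,**{k:np.array(v) for k,v in c.items()})
def cal(tag): 
    z=np.load(f'pics/{tag}.npz');return {k:(z[k] if k in('T','d') else float(z[k])) for k in z}
E
python3 -c "
from h import *
snap('wrist','w1')
plan([500,180,200],1.45,n=5)"
```

```text
clk 1.2 pos [ 428.  -289.4  220.8] yaw 0.917 gap 85.5 F [-0.2 -0.   0.5]
[[[-1.0, 0.0416, -0.0228, 0.0022, 0.0, 0.0, -0.053],[-1.0, 0.0428, -0.0206, 0.0021, 0.0, 0.0, -0.053],[-1.0, 0.0438, -0.0183, 0.0022, 0.0, 0.0, -0.053],[-1.0, 0.0447, -0.016, 0.0021, 0.0, 0.0, -0.053],[-1.0, 0.0455, -0.0136, 0.0022, 0.0, 0.0, -0.054]]] left 237.7
```

View pics/w1.png

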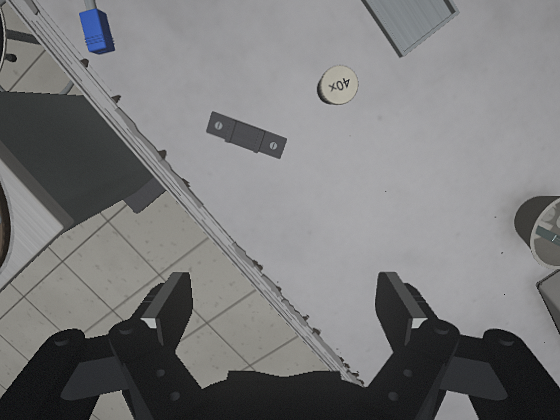

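Call:
move_arm:
  targets:
    - [[-1, 0.0416, -0.0228, 0.0022, 0, 0, -0.053], [-1, 0.0428, -0.0206, 0.0021, 0, 0, -0.053], [-1, 0.0438, -0.0183, 0.0022, 0, 0, -0.053], [-1, 0.0447, -0.016, 0.0021, 0, 0, -0.053], [-1, 0.0455, -0.0136, 0.0022, 0, 0, -0.054]]

```text
clock: 1.7
eef_pos: [463.7, -56.8, 209.4]
ee_rot: [0.831, 0.556, -0.0, 0.001]
ft_force: [1.2, 0.2, -0.5]
finger_gap: 85.2
```

```bash
python3 -c "
from h import *
plan([500,170,190],1.45,n=5,step=55)
im=cv2.imread('pics/w1.png')
cv2.imwrite('pics/w1c.png',cv2.resize(im[100:170,195:295],None,fx=8,fy=8,interpolation=cv2.INTER_CUBIC))"
```

```text
clk 1.7 pos [463.7 -56.8 209.4] yaw 1.18 gap 85.2 F [ 1.2  0.2 -0.5]
[[[-1.0, 0.0447, -0.0106, 0.0038, 0.0, 0.0, -0.054],[-1.0, 0.0452, -0.0081, 0.0038, 0.0, 0.0, -0.054],[-1.0, 0.0456, -0.0057, 0.0038, 0.0, 0.0, -0.054],[-1.0, 0.0459, -0.0032, 0.0039, 0.0, 0.001, -0.054],[-1.0, 0.0459, -0.0007, 0.0039, 0.0, 0.0, -0.054]]] left 0.1
```

View pics/w1c.png

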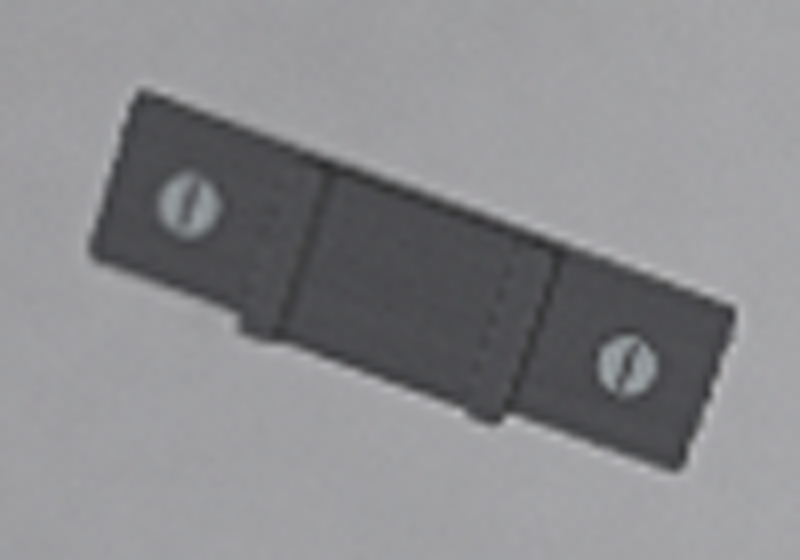

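Call:
move_arm:
  targets:
    - [[-1, 0.0447, -0.0106, 0.0038, 0, 0, -0.054], [-1, 0.0452, -0.0081, 0.0038, 0, 0, -0.054], [-1, 0.0456, -0.0057, 0.0038, 0, 0, -0.054], [-1, 0.0459, -0.0032, 0.0039, 0, 0, -0.054], [-1, 0.046, 0, 0.004, 0, 0, -0.054]]

```text
clock: 2.2
eef_pos: [501.0, 174.2, 189.3]
ee_rot: [0.747, 0.665, -0.0, 0.002]
ft_force: [0.6, -1.0, -0.1]
finger_gap: 85.5
```

```bash
python3 -c "
from h import *
snap('wrist','w2')
plan([500,170,190],1.45,n=5,step=55)
c=cal('w1')
P=[onz(c,195+u/8,100+v/8,5) for u,v in [(188,205),(628,367),(143,92),(95,255),(737,308),(682,472)]]
for p in P: print(p.round(1))
print('mid screws',(P[0]+P[1])/2,'corners',sum(P[2:])/4)
d=P[0]-P[1];print('y-axis yaw',np.arctan2(d[1],d[0]));d=P[2]+P[3]-P[4]-P[5];print(np.arctan2(d[1],d[0]),np.linalg.norm(d)/2)
"
```

```text
clk 2.25 pos [502.2 179.9 188.8] yaw 1.46 gap 85.3 F [-0.9  5.6 -0.6]
[[[-1.0, -0.0101, -0.0011, -0.0012, 0.002, 0.0, 0.01]]] left 0.0
[ 406.1 -192.4    5. ]
[ 442.7 -250.4    5. ]
[ 411.3 -176.1    5. ]
[ 390.5 -189.3    5. ]
[ 460.8 -253.4    5. ]
[ 439.5 -267.7    5. ]
mid screws [ 424.39697754 -221.40427248    5.        ] corners [ 425.54119655 -221.6471471     5.        ]
y-axis yaw 2.13312932682561
2.1346281289261198 92.11344053411644
```

View pics/w2.png

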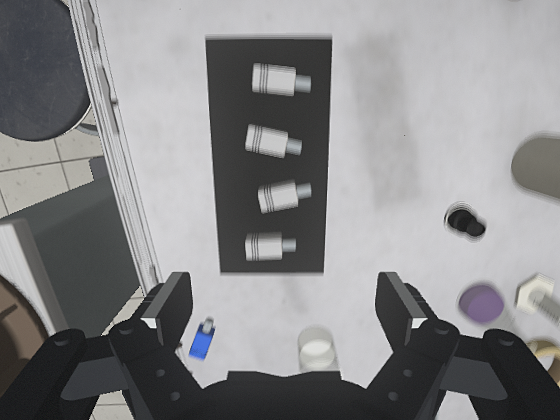

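Call:
move_arm:
  targets:
    - [[-1, -0.01, -0.001, 0, 0, 0, 0.01], [-1, 0, 0, 0, 0, 0, 0]]

```text
clock: 2.45
eef_pos: [500.3, 170.6, 187.9]
ee_rot: [0.747, 0.664, 0.0, 0.001]
ft_force: [-0.4, -0.8, -0.8]
finger_gap: 85.4
```

```bash
python3 -c "
from h import *
snap('wrist','w3')
plan([500,170,190],1.45,n=5,step=55)
im=cv2.imread('pics/w3.png')
cv2.imwrite('pics/w3c.png',cv2.resize(im[40:300,190:350],None,fx=5,fy=5,interpolation=cv2.INTER_CUBIC)[:600])
cv2.imwrite('pics/w3d.png',cv2.resize(im[40:300,190:350],None,fx=5,fy=5,interpolation=cv2.INTER_CUBIC)[600:])
"
```

```text
clk 2.5 pos [500.5 170.5 188. ] yaw 1.453 gap 85.6 F [0.  0.2 0. ]
[[[-1.0, -0.0006, -0.0004, -0.002, 0.002, 0.001, 0.003]]] left 0.0
```

View pics/w3c.png

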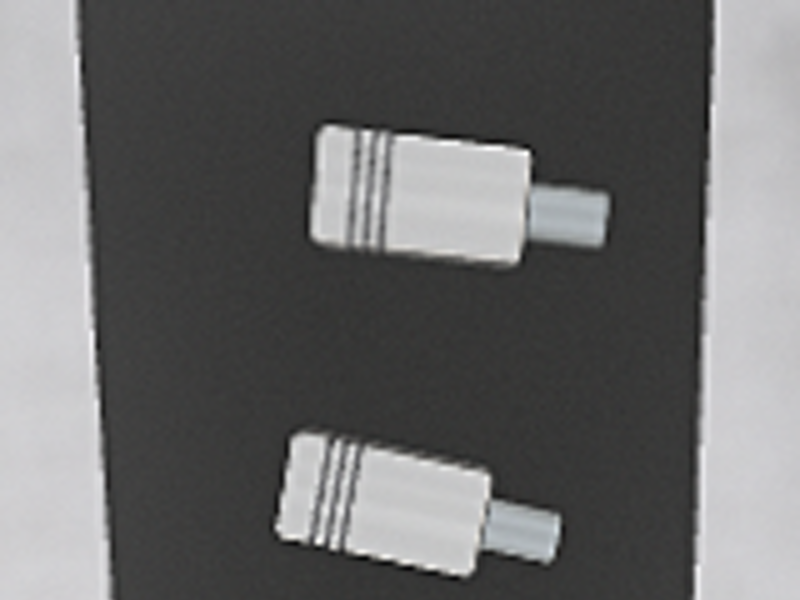

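View pics/w3d.png

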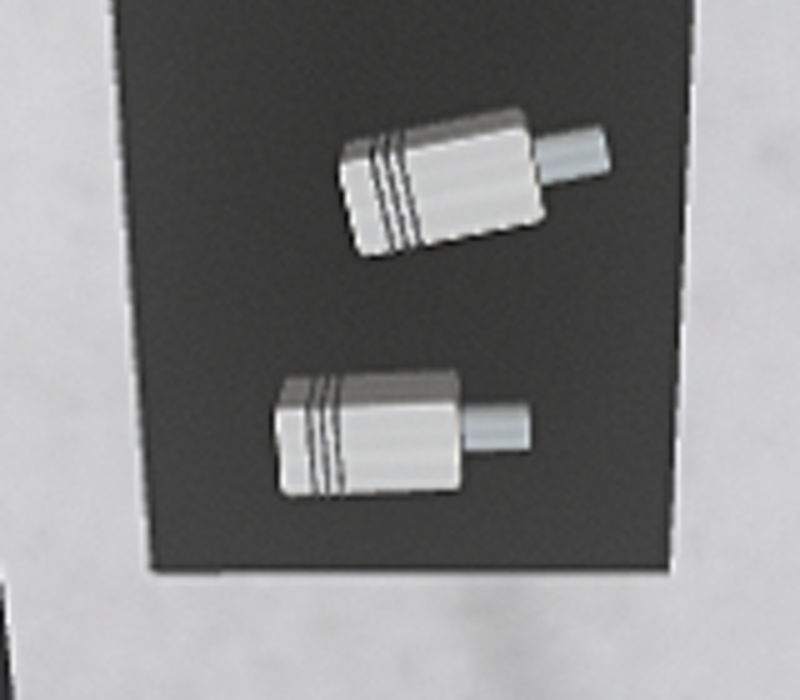

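```bash
python3 -c "
from h import *
c=cal('w3')
D={1:(0,[(320,125),(312,245),(530,148),(522,263)]),2:(0,[(295,432),(277,540),(490,465),(468,575)]),3:(120,[(342,160),(360,255),(528,128),(543,220)]),4:(120,[(277,407),(285,495),(458,400),(460,487)])}
for k,(o,q) in D.items():
    P=[onz(c,190+u/5,40+o+v/5,25) for u,v in q]
    d=P[2]+P[3]-P[0]-P[1]; e=P[0]+P[2]-P[1]-P[3]
    m=sum(P)/4;ya=np.arctan2(d[1],d[0]); print(k,'barrel ctr',m.round(1),'yaw',ya.round(3),'len',np.linalg.norm(d[:2])/2,'wid',np.linalg.norm(e[:2])/2,'mid58',(m+8*np.array([np.cos(ya),np.sin(ya),0])).round(1))
"
```

```text
1 barrel ctr [504.4 278.6  25. ] yaw -0.212 len 41.115279326951665 wid 21.846443196299237 mid58 [512.3 276.9  25. ]
2 barrel ctr [489.2 220.5  25. ] yaw -0.292 len 39.993022088553616 wid 22.43059207186606 mid58 [496.8 218.2  25. ]
3 barrel ctr [494.  158.6  25. ] yaw 0.068 len 40.45975366047528 wid 21.134606648403647 mid58 [502.  159.1  25. ]
4 barrel ctr [470.1 100.7  25. ] yaw -0.071 len 40.51278280434678 wid 21.710861359377866 mid58 [478.1 100.2  25. ]
```

```bash
python3 -c "
from h import *
c=cal('w3');d=c['d']
s=sensors.observe();Rm=R.from_quat(s['ee_rot'])
for u,v in [(182,278),(172,280),(188,274),(385,278),(395,280),(170,325),(410,325),(160,310)]:
    p=bydepth(c,u,v,d[v,u]);print(u,v,d[v,u],(Rm.inv().apply(p-s['eef_pos'])).round(1))
plan([478,100,60],1.5,n=5,step=45)
"
```

```text
182 278 134.151 [ 11.  -42.6 -52.4]
172 280 133.09758 [ 10.7 -46.5 -53.6]
188 274 142.02065 [  8.8 -42.4 -44.8]
385 278 135.25688 [ 10.5  43.3 -51.3]
395 280 133.151 [ 10.7  46.9 -53.5]
170 325 119.30981 [  1.3 -42.7 -71.1]
410 325 108.623665 [  8.1  43.8 -80.1]
160 310 111.50129 [ 11.4 -43.4 -76. ]
clk 2.5 pos [500.5 170.5 188. ] yaw 1.453 gap 85.6 F [0.  0.2 0. ]
[[[-1.0, -0.0181, -0.0036, 0.032, 0.0, 0.0, -0.012],[-1.0, -0.0181, -0.0038, 0.032, 0.001, 0.0, -0.012],[-1.0, -0.0181, -0.0039, 0.032, 0.0, 0.0, -0.012],[-1.0, -0.018, -0.0042, 0.032, 0.001, 0.001, -0.011]]] left 0.0
```

```bash
python3 -c "
from h import *
c=cal('w3');d=c['d']
s=sensors.observe();Rm=R.from_quat(s['ee_rot'])
for v in range(270,345,6):
  o=[]
  for u in range(150,194,4):
    p=Rm.inv().apply(bydepth(c,u,v,d[v,u])-s['eef_pos'])
    if d[v,u]<190 and d[v,u]>0:o.append('%d:(%.0f,%.0f,%.0f)'%(u,*p))
  print(v,*o)
"
```

```text
270
276 170:(11,-48,-51) 174:(11,-47,-51) 178:(11,-45,-51) 182:(11,-43,-51) 186:(10,-42,-48)
282 166:(10,-49,-55) 170:(11,-47,-55) 174:(11,-45,-55) 178:(11,-44,-55) 182:(9,-43,-53) 186:(7,-43,-48) 190:(4,-43,-43)
288 154:(7,-55,-53) 158:(6,-53,-53) 162:(11,-48,-61) 166:(10,-47,-60) 170:(10,-45,-60) 174:(10,-44,-59) 178:(10,-43,-58) 182:(7,-43,-54) 186:(4,-42,-49) 190:(1,-43,-43)
294 150:(7,-55,-58) 154:(7,-53,-58) 158:(11,-49,-64) 162:(11,-47,-65) 166:(11,-45,-65) 170:(10,-44,-63) 174:(10,-43,-64) 178:(8,-42,-60) 182:(4,-43,-54) 186:(2,-43,-50) 190:(-2,-43,-45)
300 150:(7,-53,-62) 154:(11,-48,-69) 158:(10,-47,-68) 162:(11,-45,-69) 166:(11,-44,-69) 170:(11,-42,-69) 174:(8,-42,-65) 178:(6,-42,-61) 182:(2,-43,-56) 186:(-1,-43,-50) 190:(-4,-43,-45)
306 150:(10,-49,-72) 154:(11,-47,-73) 158:(11,-46,-73) 162:(11,-44,-72) 166:(10,-43,-72) 170:(9,-42,-70) 174:(5,-43,-65) 178:(3,-42,-62) 182:(1,-42,-58) 186:(-3,-42,-52) 190:(-7,-43,-46)
312 150:(10,-47,-76) 154:(11,-46,-76) 158:(11,-44,-77) 162:(10,-43,-76) 166:(9,-42,-74) 170:(7,-42,-71) 174:(4,-42,-66) 178:(2,-42,-63) 182:(-2,-42,-58) 186:(-5,-42,-53) 190:(-9,-43,-47)
318 150:(11,-46,-80) 154:(11,-44,-80) 158:(10,-43,-79) 162:(9,-43,-77) 166:(7,-42,-75) 170:(4,-43,-71) 174:(1,-43,-66) 178:(-2,-43,-62) 182:(-4,-42,-59) 186:(-7,-42,-55)
324 150:(8,-46,-79) 154:(8,-45,-80) 158:(8,-43,-80) 162:(7,-43,-77) 166:(4,-43,-74) 170:(1,-43,-71) 174:(-0,-42,-68) 178:(-4,-42,-64) 182:(-7,-42,-60) 186:(-10,-42,-55)
330 150:(12,-43,-87) 154:(7,-44,-82) 158:(6,-44,-80) 162:(5,-42,-79) 166:(3,-42,-76) 170:(-0,-43,-72) 174:(-3,-43,-68) 178:(-6,-42,-65) 182:(-10,-43,-60)
336 150:(12,-41,-91) 154:(12,-40,-90) 158:(2,-44,-79) 162:(3,-43,-80) 166:(1,-43,-76) 170:(-2,-42,-73) 174:(-6,-43,-68) 178:(-9,-43,-65)
342 150:(11,-41,-93) 154:(12,-39,-93) 158:(12,-38,-93) 162:(1,-43,-80) 166:(-1,-42,-78) 170:(-4,-42,-74) 174:(-8,-43,-70) 178:(-11,-43,-66)
```

Call:
move_arm:
  targets:
    - [[-1, -0.0181, -0.0036, 0.032, 0, 0, -0.012], [-1, -0.0181, -0.0038, 0.032, 0.001, 0, -0.012], [-1, -0.0181, -0.0039, 0.032, 0, 0, -0.012], [-1, -0.018, -0.0042, 0.032, 0.001, 0, -0.011], [-1, 0, 0, 0, 0, 0, 0]]

```text
clock: 3.0
eef_pos: [479.8, 91.8, 58.8]
ee_rot: [0.735, 0.678, 0.002, 0.002]
ft_force: [0.4, 0.2, 1.0]
finger_gap: 85.3
```

```bash
python3 -c "
from h import *
c=cal('w3');d=c['d']
for u,v in [(245,130),(262,75),(240,250),(300,250),(360,200),(285,150)]: print(u,v,d[v,u],bydepth(c,u,v,d[v,u]).round(1))
snap('wrist','w4');snap('scene','s4')
im=cv2.imread('pics/s4.png');cv2.imwrite('pics/s4c.png',cv2.resize(im[150:350,130:330],None,fx=3,fy=3))
plan([478,100,58.8],1.5,n=5,step=45)
"
```

```text
245 130 345.80627 [466.2 232.8   2.9]
262 75 308.27164 [493.1 283.8  25. ]
240 250 389.23514 [438.5  93.7   2.8]
300 250 389.68588 [510.8  85.    2.4]
360 200 374.20316 [586.9 138.3  -1.2]
285 150 332.36182 [506.8 208.7  23.2]
clk 3.1 pos [482.9  93.7  61.8] yaw 1.491 gap 85.6 F [-0.2  0.4 -0.1]
[[[-1.0, 0.0058, -0.0054, 0.0029, 0.011, -0.002, -0.009]]] left 0.1
```

View pics/s4c.png

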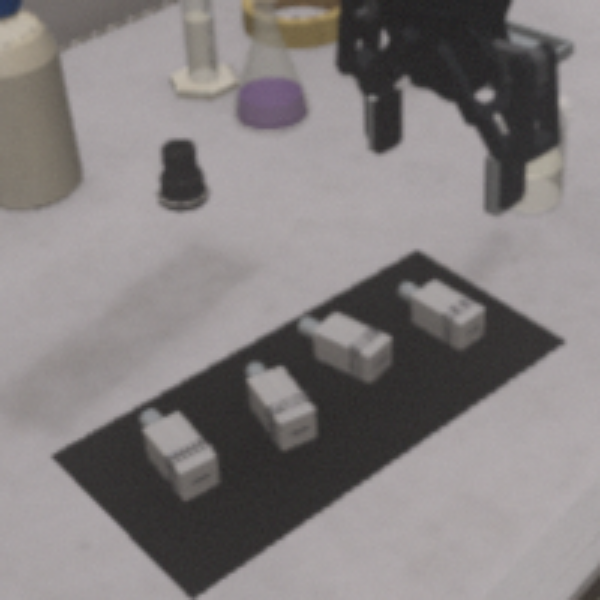

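View pics/w4.png

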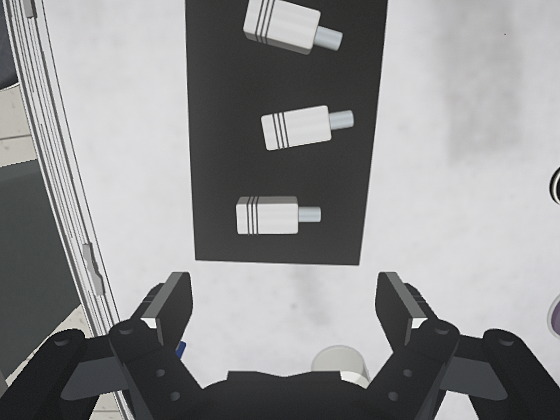

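```bash
python3 -c "
from h import *
c=cal('s4');d=c['d']
for a,b in [(384,140),(384,148),(376,140),(495,205),(495,195),(510,205),(505,165),(385,95),(390,205)]:
    u=130+a//3;v=150+b//3;print((a,b),d[v,u],bydepth(c,u,v,d[v,u]).round(1))
w=cal('w4');T=w['T']
def proj(w,p):
    q=np.linalg.inv(w['T'])@np.append(p,1);x=q[:2]/q[2];s=1+w['k1']*(x@x);return x*s*w['fx']+[w['cx'],w['cy']]
print(proj(w,[478,100,25]),proj(w,[483,94,60]),T[:3,3])
"
```

```text
(384, 140) 745.44995 [524.4  92.5 111.7]
(384, 148) 751.13293 [525.8  91.  104.2]
(376, 140) 740.81476 [525.8  98.8 114. ]
(495, 205) 689.58435 [432.9 105.5 110.7]
(495, 195) 686.0109 [432.8 105.9 116.8]
(510, 205) 701.15436 [432.   92.5 104.3]
(505, 165) 672.7181 [427.8 105.5 137.8]
(385, 95) 730.07166 [524.2  91.9 141.7]
(390, 205) 886.3007 [ 5.862e+02  1.830e+01 -2.000e-01]
[279.26091291 218.8170197 ] [288.30952901 247.43980218] [485.41275348 169.38616027 230.70658204]
```

Call:
move_arm:
  targets:
    - [[-0.36, 0.006, -0.005, 0, 0.01, 0, -0.009], [-0.36, 0, 0, 0, 0, 0, 0], [-0.36, 0, 0, 0, 0, 0, 0], [-0.36, 0, 0, 0, 0, 0, 0]]

```text
clock: 3.5
eef_pos: [482.3, 102.3, 66.4]
ee_rot: [0.731, 0.682, 0.004, 0.001]
ft_force: [-0.8, -0.2, -0.7]
finger_gap: 57.9
```

```bash
python3 -c "
from h import *
snap('wrist','w5');snap('scene','s5')
im=cv2.imread('pics/s5.png');cv2.imwrite('pics/s5c.png',cv2.resize(im[130:230,230:330],None,fx=6,fy=6))
plan([478,100,60],1.5,n=5,step=45)
"
```

```text
clk 3.6 pos [482.1 102.1  66.1] yaw 1.501 gap 58.0 F [ 0.   0.7 -0.1]
[[[-1.0, -0.0024, -0.0039, 0.006, 0.007, -0.004, 0.001]]] left 0.1
```

View pics/s5c.png

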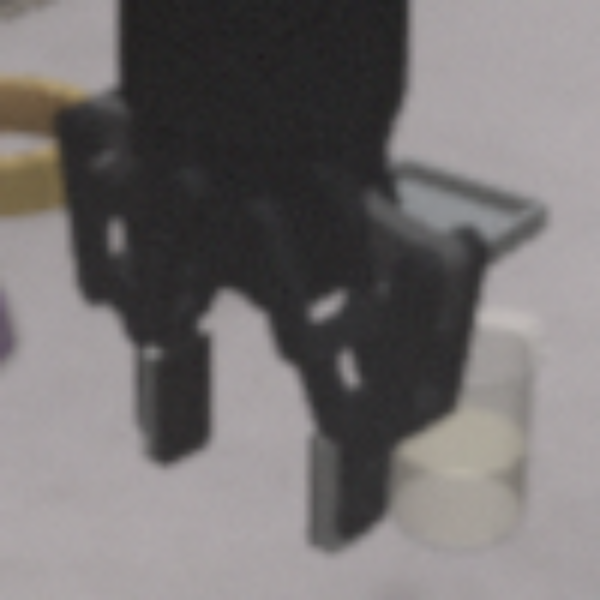

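View pics/w5.png

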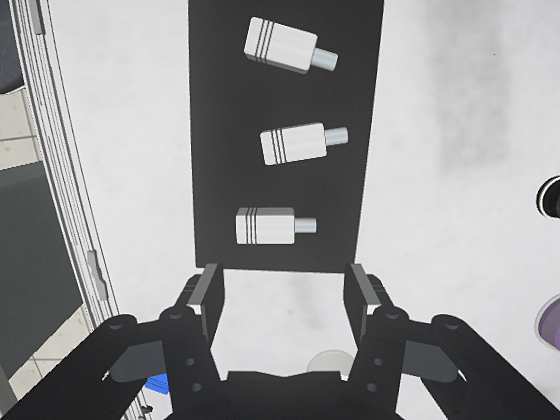

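```bash
python3 -c "
from h import *
c=cal('s5');d=c['d']
for a,b in [(165,455),(150,455),(200,440),(330,540),(315,540),(370,515),(318,445),(150,360)]:
    u=230+a//6;v=130+b//6;print((a,b),d[v,u],bydepth(c,u,v,d[v,u]).round(1))
c=cal('w5');d=c['d'];s=sensors.observe();Rm=R.from_quat(s['ee_rot'])
m=[]
for v in range(255,345):
  for u in list(range(190,230))+list(range(340,380)):
    p=Rm.inv().apply(bydepth(c,u,v,d[v,u])-s['eef_pos'])
    if 0<d[v,u]<190: m.append(p)
m=np.array(m)
for sg in (-1,1):
  k=m[m[:,1]*sg>0];print(np.percentile(k[:,2],[1,50,97,99.5]),np.percentile(k[:,0],[1,99]),np.percentile(k[:,1]*sg,[1,5,50]))
"
```

```text
(165, 455) 730.9817 [512.2 109.2 105.8]
(150, 455) 729.2108 [514.  112.4 106.7]
(200, 440) 741.6207 [511.1  94.5 103.3]
(330, 540) 697.83307 [448.8 111.5 103. ]
(315, 540) 695.9269 [451.7 115.8 104. ]
(370, 515) 692.6377 [441.2 105.5 113.1]
(318, 445) 677.7862 [449.8 116.3 136.1]
(150, 360) 714.07043 [513.8 111.7 136.4]
[-99.5319947  -62.27675104 -38.4172571  -34.81122911] [-10.33100953  17.2429299 ] [22.05516173 25.10645117 28.79029548]
[-99.65243479 -62.69274653 -38.35220755 -34.95689701] [-10.46260133  17.24643578] [22.99050064 26.26519606 29.88357988]
```

Call:
move_arm:
  targets:
    - [[-1, -0.0012, -0.002, 0.01, 0.007, -0.004, 0], [-1, -0.0012, -0.002, 0.01, 0, 0, 0], [-1, 0, 0, 0.01, 0, 0, 0], [-1, 0, 0, 0.01, 0, 0, 0], [-1, 0, 0, 0, 0, 0, 0]]

```text
clock: 4.1
eef_pos: [477.0, 99.9, 22.0]
ee_rot: [0.731, 0.682, -0.001, -0.0]
ft_force: [-0.4, -0.2, -0.2]
finger_gap: 85.7
```

```bash
python3 -c "
from h import *
snap('wrist','w6');snap('scene','s6')
im=cv2.imread('pics/s6.png');cv2.imwrite('pics/s6c.png',cv2.resize(im[160:290,200:330],None,fx=4.5,fy=4.5))
plan([478,100,-10],1.5,n=5,step=15)
"
```

```text
clk 4.2 pos [477.6 100.   23.1] yaw 1.501 gap 85.4 F [0.4 0.9 0.4]
[[[-1.0, 0.0, 0.0001, 0.011, 0.0, 0.0, 0.0],[-1.0, 0.0, 0.0001, 0.011, 0.0, 0.0, 0.001],[-1.0, 0.0, 0.0002, 0.0111, 0.0, 0.0, 0.0]]] left 0.1
```

View pics/s6c.png

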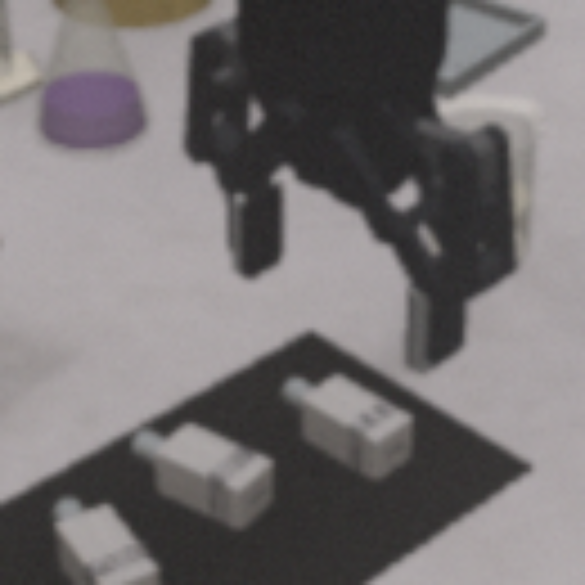

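View pics/w6.png

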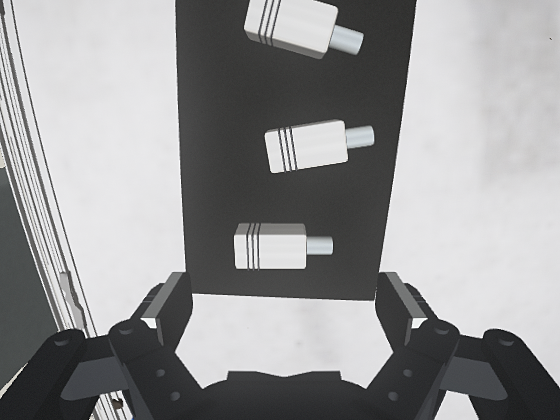

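Call:
move_arm:
  targets:
    - [[-1, 0, 0, 0.011, 0, 0, 0], [-1, 0, 0, 0.011, 0, 0, 0], [-1, 0, 0, 0.011, 0, 0, 0], [-1, 0, 0, 0, 0, 0, 0]]

```text
clock: 4.6
eef_pos: [478.4, 100.1, -12.2]
ee_rot: [0.731, 0.682, 0.0, 0.001]
ft_force: [0.6, -0.0, 0.2]
finger_gap: 85.3
```

```bash
python3 -c "
from h import *
snap('wrist','w7');snap('scene','s7')
im=cv2.imread('pics/s7.png');cv2.imwrite('pics/s7c.png',cv2.resize(im[160:290,200:330],None,fx=4.5,fy=4.5))
plan([478,100,-28],1.5,n=5,step=10)
"
```

```text
clk 4.7 pos [478.9 100.2 -11.2] yaw 1.501 gap 85.9 F [-0.4  0.1 -0.8]
[[[-1.0, -0.0001, -0.0005, 0.0084, 0.001, 0.0, 0.0],[-1.0, -0.0001, -0.0004, 0.0084, 0.001, 0.0, 0.001]]] left 0.1
```

View pics/w7.png

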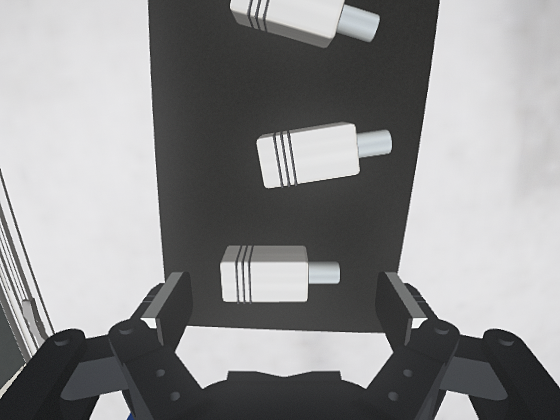

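View pics/s7c.png

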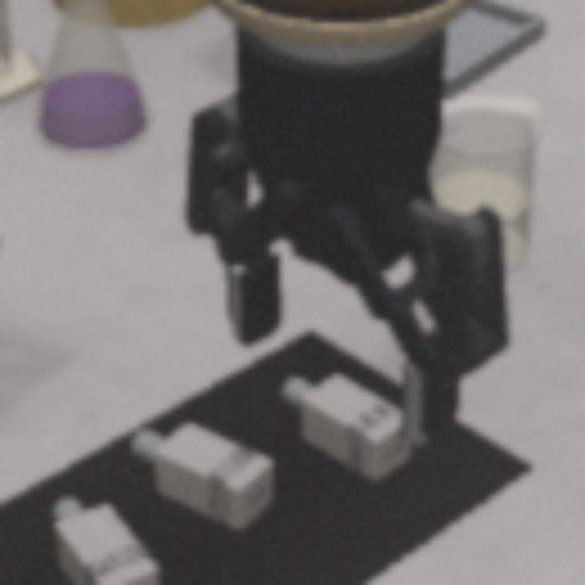

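```bash
python3 -c "
from h import *
c=cal('w7')
P=[onz(c,*q,25) for q in [(221,262),(222,303),(308,260),(308,302)]];print(np.round(P,1))
m=sum(P)/4;d=P[2]+P[3]-P[0]-P[1];ya=np.arctan2(d[1],d[0]);print(m,ya,m+8*np.array([np.cos(ya),np.sin(ya),0]))
print(onz(c,340,272,14))
"
```

```text
[[450.5 113.1  25. ]
 [448.   91.   25. ]
 [490.8 111.3  25. ]
 [489.8  88.8  25. ]]
[469.78585716 101.03710318  25.        ] -0.04925733393176323 [477.77615398 100.64320384  25.        ]
[507.2806856   97.93458563  14.        ]
```

Call:
move_arm:
  targets:
    - [[-1, 0, -0.0005, 0.008, 0, 0, 0], [-1, 0, -0.0005, 0.008, 0, 0, 0], [-1, 0, 0, 0, 0, 0, 0]]

```text
clock: 5.0
eef_pos: [478.5, 100.3, -27.8]
ee_rot: [0.731, 0.682, 0.001, 0.001]
ft_force: [0.1, 0.8, -0.6]
finger_gap: 85.4
```

Call:
move_arm:
  targets:
    - [[-0.4, 0, 0, 0, 0, 0, 0], [-0.36, 0, 0, 0, 0, 0, 0], [-0.3, 0, 0, 0, 0, 0, 0], [-0.3, 0, 0, 0, 0, 0, 0]]

```text
clock: 5.4
eef_pos: [477.9, 100.4, -27.5]
ee_rot: [0.731, 0.682, 0.001, 0.001]
ft_force: [0.1, 0.5, -0.9]
finger_gap: 55.7
```

```bash
python3 -c "
from h import *
s=sensors.observe();print(s['eef_pos'],s['finger_gap'],s['ft_force'],s['moment'])
"
```

```text
[477.94518609 100.35533758 -27.53267089] 55.73305070563822 [ 0.05515632  0.45953528 -0.87075589] [-0.00561388 -0.02522749 -0.03498484]
```

Call:
move_arm:
  targets:
    - [[-0.2, 0, 0, 0, 0, 0, 0], [-0.2, 0, 0, 0, 0, 0, 0], [-0.2, 0, 0, 0, 0, 0, 0]]

```text
clock: 5.7
eef_pos: [477.3, 100.5, -26.4]
ee_rot: [0.731, 0.682, 0.001, 0.001]
ft_force: [0.2, 0.3, -0.5]
finger_gap: 51.6
```

```bash
python3 -c "
from h import *
snap('wrist','w8')
s=sensors.observe();print(s['eef_pos'],s['finger_gap'],s['ft_force'],s['moment'])
"
```

```text
[477.37665315 100.46440537 -26.46531919] 51.81128841927777 [ 0.0443816   0.09556134 -0.86979   ] [ 0.0077132  -0.06402578 -0.00909839]
```

View pics/w8.png

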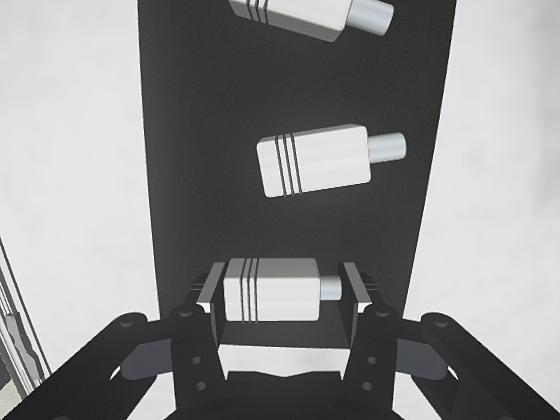

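```bash
cat >> h.py <<'E'
def gaps(n=8):
    g=[]
    for i in range(n):
        get_image('wrist');g.append(sensors.observe()['finger_gap'])
    g=np.array(g);s=sensors.observe();print('clk %.2f gap %.3f +- %.3f'%(s['clock'],g.mean(),g.std()/n**.5),g.round(2),s['eef_pos'].round(1),s['ft_force'].round(1))
E
python3 -c "
from h import *
gaps(8)"
```

```text
clk 6.15 gap 51.856 +- 0.069 [52.05 51.64 52.2  51.84 51.75 51.57 51.95 51.85] [477.2 100.4 -26.7] [-1.2 -0.  -1.1]
```

Call:
move_arm:
  targets:
    - [[-1, 0, 0, 0, 0, 0, 0], [-1, 0, 0, 0, 0, 0, 0], [-1, 0, 0, -0.02, 0, 0, 0], [-1, 0, 0, -0.015, 0, 0, 0], [-0.2, 0, 0, 0, 0, 0, 0]]

```text
clock: 6.65
eef_pos: [476.6, 100.3, 8.8]
ee_rot: [0.731, 0.682, 0.0, 0.0]
ft_force: [-0.3, -0.3, -0.7]
finger_gap: 73.4
```

```bash
python3 -c "
from h import *
s=sensors.observe();print(s['eef_pos'])
plan([502,159,9],1.64,-0.2,n=5,step=18)"
```

```text
[476.62586071 100.34527245   8.76638246]
clk 6.65 pos [476.6 100.3   8.8] yaw 1.501 gap 73.4 F [-0.3 -0.3 -0.7]
[[[-0.2, 0.0151, 0.0053, -0.0001, 0.0, 0.0, -0.035],[-0.2, 0.0149, 0.0058, 0.0, 0.0, 0.0, -0.035],[-0.2, 0.0146, 0.0064, -0.0001, 0.0, 0.0, -0.035],[-0.2, 0.0144, 0.0068, 0.0, 0.001, 0.0, -0.034]]] left 0.1
```

Call:
move_arm:
  targets:
    - [[-0.2, 0.015, 0.0053, 0, 0, 0, -0.035], [-0.2, 0.015, 0.0058, 0, 0, 0, -0.035], [-0.2, 0.0146, 0.0064, 0, 0, 0, -0.035], [-0.2, 0.0137, 0.0062, 0, 0, 0, -0.034]]

```text
clock: 7.05
eef_pos: [502.4, 161.7, 7.6]
ee_rot: [0.679, 0.734, -0.0, 0.0]
ft_force: [0.7, -0.3, -0.9]
finger_gap: 50.8
```

```bash
python3 -c "
from h import *
gaps(5)
snap('wrist','w9')
plan([502,159,-28],1.64,-1,n=5,step=10)"
```

```text
clk 7.30 gap 51.382 +- 0.045 [51.31 51.4  51.57 51.35 51.28] [501.3 160.1   7.8] [ 0.4 -0.2 -0.4]
clk 7.35 pos [501.3 159.8   7.8] yaw 1.645 gap 50.9 F [-0.   0.2 -0.8]
[[[-1.0, -0.0002, 0.0002, 0.009, 0.0, 0.0, 0.001],[-1.0, -0.0002, 0.0002, 0.0089, 0.0, 0.0, 0.001],[-1.0, -0.0002, 0.0001, 0.009, 0.0, 0.0, 0.001],[-1.0, -0.0002, 0.0002, 0.0089, -0.001, 0.0, 0.002]]] left 0.1
```

View pics/w9.png

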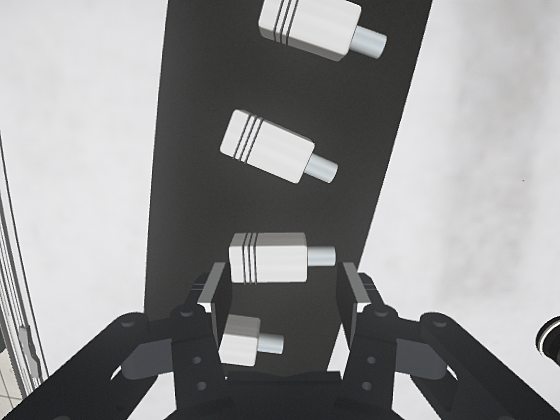

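Call:
move_arm:
  targets:
    - [[-1, 0, 0, 0, 0, 0, 0], [-1, 0, 0, 0.009, 0, 0, 0.001], [-1, 0, 0, 0.009, 0, 0, 0.001], [-1, 0, 0, 0.009, 0, 0, 0.001], [-1, 0, 0, 0.009, 0, 0, 0]]

```text
clock: 7.85
eef_pos: [501.2, 158.4, -30.3]
ee_rot: [0.683, 0.731, -0.0, 0.0]
ft_force: [-0.3, -0.1, 0.1]
finger_gap: 85.6
```

Call:
move_arm:
  targets:
    - [[-0.4, 0, 0, 0, 0, 0, 0], [-0.36, 0, 0, 0, 0, 0, 0], [-0.3, 0, 0, 0, 0, 0, 0], [-0.2, 0, 0, 0, 0, 0, 0], [-0.2, 0, 0, 0, 0, 0, 0]]

```text
clock: 8.35
eef_pos: [503.1, 158.7, -29.3]
ee_rot: [0.683, 0.731, 0.001, 0.001]
ft_force: [0.1, -0.9, -0.5]
finger_gap: 51.5
```

```bash
python3 -c "
from h import *
gaps(7)
snap('wrist','w10')"
```

```text
clk 8.70 gap 51.514 +- 0.060 [51.69 51.39 51.45 51.78 51.57 51.42 51.31] [502.7 158.6 -29.9] [ 0.2 -0.5  1. ]
```

View pics/w10.png

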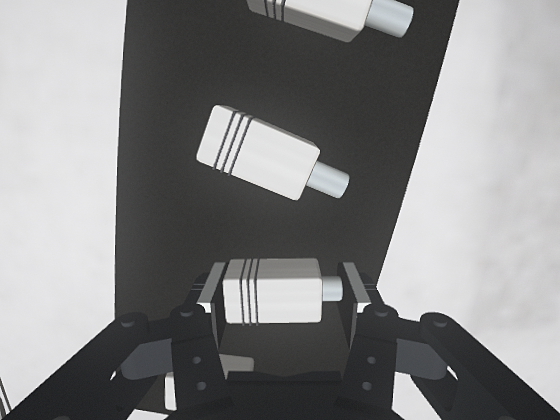

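Call:
move_arm:
  targets:
    - [[-0.08, 0, 0, 0, 0, 0, 0], [-0.08, 0, 0, 0, 0, 0, 0], [-0.08, 0, 0, 0, 0, 0, 0]]

```text
clock: 9.05
eef_pos: [502.5, 158.6, -28.8]
ee_rot: [0.683, 0.731, 0.001, 0.001]
ft_force: [0.6, -0.4, -1.3]
finger_gap: 46.5
```

```bash
python3 -c "
from h import *
gaps(12)"
```

```text
clk 9.65 gap 46.403 +- 0.042 [46.52 46.38 46.06 46.45 46.46 46.5  46.41 46.51 46.32 46.62 46.2  46.42] [502.4 158.6 -29. ] [-0.2  1.  -0.7]
```

Call:
move_arm:
  targets:
    - [[-1, 0, 0, 0, 0, 0, 0], [-1, 0, 0, 0, 0, 0, 0], [-1, 0, 0, -0.02, 0, 0, 0], [-1, 0, 0, -0.015, 0, 0, 0], [-0.08, 0, 0, 0, 0, 0, 0]]

```text
clock: 10.15
eef_pos: [502.0, 158.5, 6.5]
ee_rot: [0.683, 0.731, 0.0, 0.0]
ft_force: [-0.8, -0.1, 0.6]
finger_gap: 72.8
```

```bash
python3 -c "
from h import *
plan([497,217.5,9],1.285,-0.08,n=5,step=16)"
```

```text
clk 10.15 pos [502.  158.5   6.5] yaw 1.639 gap 72.8 F [-0.8 -0.1  0.6]
[[[-0.08, 0.0148, -0.0002, -0.0006, 0.0, 0.0, 0.088],[-0.08, 0.0147, -0.0016, -0.0006, 0.0, 0.0, 0.089],[-0.08, 0.0145, -0.0028, -0.0006, 0.0, 0.0, 0.088],[-0.08, 0.0143, -0.0041, -0.0007, 0.001, 0.0, 0.089]]] left 0.0
```

Call:
move_arm:
  targets:
    - [[-0.08, 0.0148, 0, 0, 0, 0, 0.088], [-0.08, 0.0147, -0.0016, 0, 0, 0, 0.088], [-0.08, 0.0145, -0.0028, 0, 0, 0, 0.088], [-0.08, 0.0135, -0.004, 0, 0, 0, 0.085]]

```text
clock: 10.55
eef_pos: [497.4, 216.9, 5.5]
ee_rot: [0.803, 0.596, 0.0, 0.0]
ft_force: [0.4, -0.2, -0.5]
finger_gap: 46.1
```

```bash
python3 -c "
from h import *
gaps(10)
snap('wrist','w11')
plan([497,217.5,-28],1.285,-1,n=5,step=10)"
```

```text
clk 11.05 gap 46.038 +- 0.042 [46.09 46.25 46.05 46.07 46.18 45.94 45.75 45.91 46.04 46.11] [497.6 215.9   6. ] [ 0.9 -0.5  0.4]
clk 11.1 pos [497.6 216.    6. ] yaw 1.28 gap 46.0 F [ 0.2  0.6 -0.7]
[[[-1.0, 0.0003, -0.0003, 0.0085, 0.0, 0.0, -0.001],[-1.0, 0.0003, -0.0002, 0.0085, 0.0, 0.0, -0.001],[-1.0, 0.0003, -0.0003, 0.0085, 0.001, 0.0, -0.002],[-1.0, 0.0004, -0.0002, 0.0085, 0.0, 0.0, -0.001]]] left 0.0
```

View pics/w11.png

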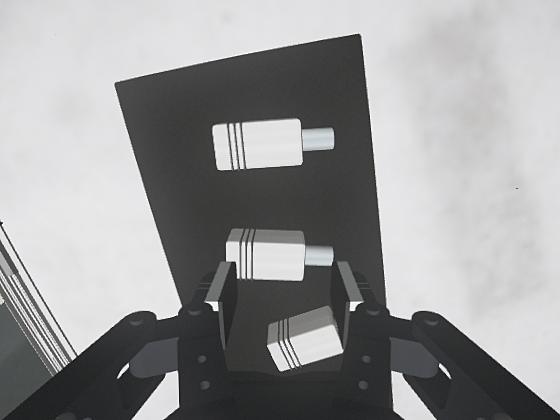

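Call:
move_arm:
  targets:
    - [[-1, 0, 0, 0, 0, 0, 0], [-1, 0, 0, 0.009, 0, 0, 0], [-1, 0, 0, 0.009, 0, 0, 0], [-1, 0, 0, 0.009, 0, 0, 0], [-1, 0, 0, 0.006, 0, 0, 0]]

```text
clock: 11.6
eef_pos: [498.2, 215.7, -29.2]
ee_rot: [0.802, 0.597, 0.001, 0.001]
ft_force: [-0.3, 0.7, -0.9]
finger_gap: 85.3
```

Call:
move_arm:
  targets:
    - [[-0.4, 0, 0, 0, 0, 0, 0], [-0.36, 0, 0, 0, 0, 0, 0], [-0.3, 0, 0, 0, 0, 0, 0], [-0.2, 0, 0, 0, 0, 0, 0], [-0.2, 0, 0, 0, 0, 0, 0]]

```text
clock: 12.1
eef_pos: [497.6, 215.8, -29.5]
ee_rot: [0.802, 0.597, 0.0, 0.0]
ft_force: [0.0, -0.8, -0.6]
finger_gap: 51.8
```

```bash
python3 -c "
from h import *
gaps(8)
snap('wrist','w12')"
```

```text
clk 12.50 gap 51.448 +- 0.031 [51.56 51.55 51.53 51.47 51.39 51.41 51.39 51.29] [497.4 215.6 -29.9] [-0.9  0.7  3. ]
```

View pics/w12.png

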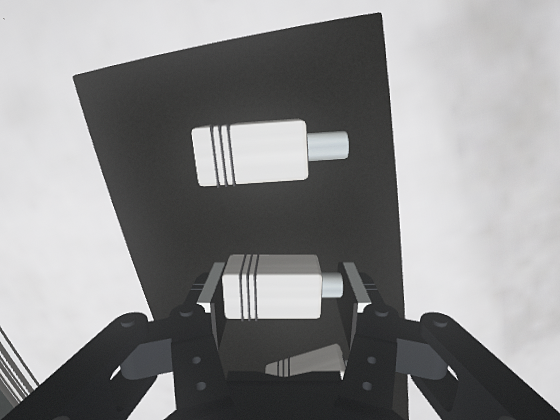

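Call:
move_arm:
  targets:
    - [[-0.08, 0, 0, -0.001, 0, 0, 0], [-0.08, 0, 0, 0, 0, 0, 0], [-0.08, 0, 0, 0, 0, 0, 0]]

```text
clock: 12.85
eef_pos: [497.5, 215.7, -28.6]
ee_rot: [0.802, 0.597, 0.0, 0.0]
ft_force: [-0.6, 1.1, -1.3]
finger_gap: 46.5
```

```bash
python3 -c "
from h import *
gaps(20)"
```

```text
clk 13.85 gap 46.710 +- 0.054 [46.58 46.57 46.68 46.57 46.51 46.61 46.72 46.67 47.24 46.4  46.98 47.31
 46.5  46.72 46.45 46.84 46.45 46.74 46.67 46.98] [497.5 215.7 -28.6] [-0.3  0.3 -0.1]
```

Call:
move_arm:
  targets:
    - [[-1, 0, 0, 0, 0, 0, 0], [-1, 0, 0, 0, 0, 0, 0], [-1, 0, 0, -0.02, 0, 0, 0], [-1, 0, 0, -0.017, 0, 0, 0], [-0.2, 0, 0, 0, 0, 0, 0]]

```text
clock: 14.35
eef_pos: [497.1, 215.5, 8.9]
ee_rot: [0.802, 0.597, -0.001, 0.0]
ft_force: [-0.1, 0.5, -0.1]
finger_gap: 73.0
```

```bash
python3 -c "
from h import *
plan([512.3,276.9,9],1.36,-0.2,n=5,step=16)
c=cal('w12')
P=[onz(c,*q,25) for q in [(192,128),(199,186),(304,120),(307,180)]]
m=sum(P)/4;d=P[2]+P[3]-P[0]-P[1];ya=np.arctan2(d[1],d[0]);print(m,ya,m+8*np.array([np.cos(ya),np.sin(ya),0]))
"
```

```text
clk 14.35 pos [497.1 215.5   8.9] yaw 1.28 gap 73.0 F [-0.1  0.5 -0.1]
[[[-0.2, 0.0158, -0.0007, 0.0, 0.0, 0.0, -0.02],[-0.2, 0.0158, -0.0004, 0.0, 0.0, 0.0, -0.02],[-0.2, 0.0158, -0.0002, -0.0001, 0.0, 0.0, -0.02],[-0.2, 0.0158, 0.0002, 0.0, -0.001, 0.001, -0.02]]] left 0.0
[504.30919695 279.3136431   25.        ] -0.23138526595597506 [512.09599416 277.47903437  25.        ]
```

Call:
move_arm:
  targets:
    - [[-0.2, 0.0158, -0.0007, 0, 0, 0, -0.018], [-0.2, 0.0158, -0.0004, 0, 0, 0, -0.018], [-0.2, 0.0158, -0.0002, 0, 0, 0, -0.018], [-0.2, 0.0145, 0.0002, 0, 0, 0, -0.018]]

```text
clock: 14.75
eef_pos: [512.6, 279.1, 7.6]
ee_rot: [0.779, 0.627, -0.001, -0.0]
ft_force: [-0.0, 0.6, 0.7]
finger_gap: 51.1
```

```bash
python3 -c "
from h import *
gaps(6)
plan([512.2,277,-28],1.35,-1,n=5,step=10)"
```

```text
clk 15.05 gap 51.189 +- 0.061 [51.31 51.34 51.34 51.08 51.09 50.97] [511.9 277.    7.8] [ 0.6 -0.5  0.4]
clk 15.05 pos [511.9 277.    7.8] yaw 1.353 gap 51.0 F [ 0.6 -0.5  0.4]
[[[-1.0, 0.0, 0.0001, 0.0089, 0.0, 0.0, 0.001],[-1.0, 0.0001, 0.0001, 0.009, -0.001, 0.001, 0.001],[-1.0, 0.0, 0.0001, 0.0089, 0.0, 0.0, 0.001],[-1.0, 0.0, 0.0, 0.009, -0.001, 0.001, 0.0]]] left 0.1
```

Call:
move_arm:
  targets:
    - [[-1, 0, 0, 0, 0, 0, 0], [-1, 0, 0, 0.009, 0, 0, 0], [-1, 0, 0, 0.009, 0, 0, 0], [-1, 0, 0, 0.009, 0, 0, 0], [-1, 0, 0, 0.008, 0, 0, 0]]

```text
clock: 15.55
eef_pos: [511.9, 275.4, -29.3]
ee_rot: [0.78, 0.625, -0.001, -0.0]
ft_force: [0.2, -0.3, 0.6]
finger_gap: 85.0
```

Call:
move_arm:
  targets:
    - [[-0.4, 0, 0, 0, 0, 0, 0], [-0.36, 0, 0, 0, 0, 0, 0], [-0.3, 0, 0, 0, 0, 0, 0], [-0.2, 0, 0, 0, 0, 0, 0], [-0.2, 0, 0, 0, 0, 0, 0]]

```text
clock: 16.05
eef_pos: [513.3, 275.4, -29.4]
ee_rot: [0.78, 0.625, -0.0, 0.0]
ft_force: [-1.0, 0.0, -0.7]
finger_gap: 51.4
```

```bash
python3 -c "
from h import *
gaps(10)
snap('wrist','w13')"
```

```text
clk 16.55 gap 51.610 +- 0.074 [51.4  51.59 51.61 51.92 51.49 51.13 51.9  51.85 51.48 51.73] [512.8 275.3 -29.9] [-0.2 -0.2 -0.4]
```

View pics/w13.png

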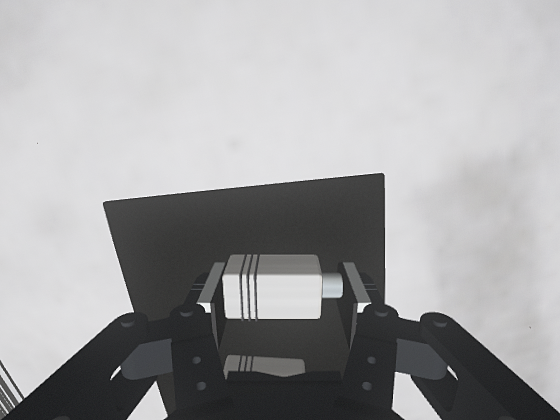

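Call:
move_arm:
  targets:
    - [[-0.08, 0, 0, 0, 0, 0, 0], [-0.08, 0, 0, 0, 0, 0, 0], [-0.08, 0, 0, 0, 0, 0, 0]]

```text
clock: 16.9
eef_pos: [513.9, 275.7, -28.7]
ee_rot: [0.78, 0.625, 0.0, 0.001]
ft_force: [-0.5, 0.1, -1.2]
finger_gap: 46.4
```

```bash
python3 -c "
from h import *
gaps(20)"
```

```text
clk 17.90 gap 46.537 +- 0.040 [46.39 46.48 46.77 46.52 46.47 46.49 46.5  46.72 46.84 46.53 46.6  46.49
 46.69 46.28 46.58 46.61 46.04 46.5  46.8  46.46] [513.8 275.6 -28.8] [-0.1 -0.2 -1. ]
```

```bash
python3 -c "
from h import *
gaps(40)"
```

```text
clk 19.90 gap 46.545 +- 0.028 [46.57 46.47 46.64 46.69 46.62 46.64 46.57 46.9  46.49 46.83 46.27 46.81
 46.59 46.36 46.34 46.63 46.46 46.4  46.48 46.88 46.47 46.58 46.17 46.52
 46.4  46.44 46.34 46.49 46.75 46.77 46.52 46.75 46.5  46.45 46.67 46.32
 46.18 46.66 46.6  46.58] [513.8 275.6 -28.8] [0.6 0.1 0.4]
```

Call:
move_arm:
  targets:
    - [[-1, 0, 0, 0, 0, 0, 0], [-1, 0, 0, 0, 0, 0, 0], [-1, 0, 0, -0.025, 0, 0, 0], [-1, 0, 0, -0.015, 0, 0, 0]]

```text
clock: 20.3
eef_pos: [512.4, 275.0, 10.4]
ee_rot: [0.78, 0.625, -0.002, 0.0]
ft_force: [0.1, -0.6, -0.8]
finger_gap: 85.4
```

```bash
python3 -c "
from h import *
plan([502.3,160.5,9],1.64,-1,n=5,step=30)"
```

```text
clk 20.3 pos [512.4 275.   10.4] yaw 1.351 gap 85.4 F [ 0.1 -0.6 -0.8]
[[[-1.0, -0.0285, 0.0038, 0.0004, -0.001, 0.001, -0.072],[-1.0, -0.0287, 0.0017, 0.0004, 0.0, 0.0, -0.072],[-1.0, -0.0287, -0.0004, 0.0004, -0.001, 0.001, -0.072],[-1.0, -0.0287, -0.0024, 0.0003, 0.0, 0.0, -0.073]]] left 0.0
```

Call:
move_arm:
  targets:
    - [[-1, -0.0285, 0.0038, 0, 0, 0, -0.072], [-1, -0.0287, 0.0017, 0, 0, 0, -0.072], [-1, -0.0287, -0.0004, 0, 0, 0, -0.072], [-1, -0.028, -0.0024, 0, 0, 0, -0.07], [-1, 0, 0, 0.003, 0, 0, 0]]

```text
clock: 20.8
eef_pos: [505.1, 159.6, 11.7]
ee_rot: [0.678, 0.735, 0.002, 0.002]
ft_force: [0.6, 0.7, -0.1]
finger_gap: 85.4
```

```bash
python3 -c "
from h import *
plan([502.3,158.6,-28],1.64,-1,n=5,step=10)"
```

```text
clk 20.8 pos [505.1 159.6  11.7] yaw 1.652 gap 85.4 F [ 0.6  0.7 -0.1]
[[[-1.0, -0.0002, -0.0008, 0.0099, 0.001, 0.0, 0.003],[-1.0, -0.0002, -0.0008, 0.0099, 0.001, 0.0, 0.003],[-1.0, -0.0002, -0.0007, 0.0099, 0.002, 0.0, 0.003],[-1.0, -0.0001, -0.0004, 0.005, 0.001, 0.0, 0.001],[-1.0, -0.0001, -0.0003, 0.005, 0.0, 0.0, 0.002]]] left 0.1
```

Call:
move_arm:
  targets:
    - [[-1, 0, -0.0008, 0.01, 0.001, 0, 0.003], [-1, 0, -0.0008, 0.01, 0.001, 0, 0.003], [-1, 0, -0.0007, 0.01, 0.002, 0, 0.003], [-1, 0, -0.0004, 0.007, 0.001, 0, 0.003], [-0.4, 0, 0, 0, 0, 0, 0]]

```text
clock: 21.3
eef_pos: [502.7, 161.0, -28.9]
ee_rot: [0.683, 0.73, 0.0, -0.0]
ft_force: [-0.3, -0.6, -0.4]
finger_gap: 73.4
```

Call:
move_arm:
  targets:
    - [[-0.36, 0, 0, 0, 0, 0, 0], [-0.3, 0, 0, 0, 0, 0, 0], [-0.2, 0, 0, 0, 0, 0, 0], [-0.08, 0, 0, 0, 0, 0, 0], [-0.08, 0, 0, 0, 0, 0, 0]]

```text
clock: 21.8
eef_pos: [500.6, 161.5, -28.0]
ee_rot: [0.683, 0.73, -0.001, -0.001]
ft_force: [-0.3, -0.4, -0.9]
finger_gap: 46.6
```

```bash
python3 -c "
from h import *
get_image('wrist')
gaps(36)
snap('wrist','w14')"
```

```text
clk 23.65 gap 46.370 +- 0.033 [46.29 46.28 46.33 46.51 46.7  46.35 46.58 46.28 46.06 45.97 46.26 46.39
 45.9  46.58 46.43 46.34 46.51 46.53 46.28 46.52 46.26 46.12 46.43 46.51
 46.19 46.52 46.43 46.75 46.4  46.41 46.03 46.49 46.24 46.63 46.56 46.26] [500.7 161.5 -28.4] [2.2 0.7 5.1]
```

Call:
move_arm:
  targets:
    - [[-1, 0, 0, 0, 0, 0, 0], [-1, 0, 0, 0, 0, 0, 0], [-1, 0, 0, -0.025, 0, 0, 0], [-1, 0, 0, -0.015, 0, 0, 0]]

```text
clock: 24.1
eef_pos: [496.1, 160.2, 9.5]
ee_rot: [0.683, 0.73, -0.005, -0.004]
ft_force: [0.2, -0.5, -0.5]
finger_gap: 85.6
```

```bash
python3 -c "
from h import *
plan([477.6,101.5,9],1.501,-1,n=5,step=22)"
```

```text
clk 24.1 pos [496.1 160.2   9.5] yaw 1.638 gap 85.6 F [ 0.2 -0.5 -0.5]
[[[-1.0, -0.0191, -0.0074, 0.0003, -0.004, 0.001, 0.046],[-1.0, -0.0194, -0.0066, 0.0002, -0.004, 0.001, 0.045],[-1.0, -0.0197, -0.0057, 0.0002, -0.005, 0.001, 0.046]]] left 0.1
```

Call:
move_arm:
  targets:
    - [[-1, -0.019, -0.0074, 0, -0.004, 0.001, 0.046], [-1, -0.0194, -0.0066, 0, -0.004, 0.001, 0.045], [-1, -0.0187, -0.0057, 0, -0.004, 0.001, 0.045], [-1, 0, 0, 0.004, 0, 0, 0]]

```text
clock: 24.5
eef_pos: [475.8, 101.4, 7.1]
ee_rot: [0.732, 0.681, -0.0, -0.001]
ft_force: [-0.1, 0.5, 0.8]
finger_gap: 85.5
```

```bash
python3 -c "
from h import *
plan([477.6,100.5,-28],1.501,-1,n=5,step=10)"
```

```text
clk 24.5 pos [475.8 101.4   7.1] yaw 1.498 gap 85.5 F [-0.1  0.5  0.8]
[[[-1.0, -0.0002, 0.0005, 0.0088, 0.0, 0.0, -0.001],[-1.0, -0.0002, 0.0005, 0.0088, 0.0, 0.0, -0.001],[-1.0, -0.0002, 0.0005, 0.0087, -0.001, 0.0, 0.0],[-1.0, -0.0002, 0.0004, 0.0088, 0.0, 0.0, -0.001]]] left 0.0
```

Call:
move_arm:
  targets:
    - [[-1, 0, 0.0005, 0.009, 0, 0, 0], [-1, 0, 0.0005, 0.009, 0, 0, 0], [-1, 0, 0.0005, 0.009, 0, 0, 0], [-1, 0, 0, 0.008, 0, 0, 0], [-0.4, 0, 0, 0, 0, 0, 0]]

```text
clock: 25.0
eef_pos: [476.7, 102.5, -32.6]
ee_rot: [0.731, 0.682, -0.001, -0.001]
ft_force: [0.5, -0.2, -0.0]
finger_gap: 73.1
```

Call:
move_arm:
  targets:
    - [[-0.36, 0, 0, 0, 0, 0, 0], [-0.3, 0, 0, 0, 0, 0, 0], [-0.2, 0, 0, 0, 0, 0, 0], [-0.08, 0, 0, 0, 0, 0, 0], [-0.08, 0, 0, 0, 0, 0, 0]]

```text
clock: 25.5
eef_pos: [480.1, 103.9, -28.6]
ee_rot: [0.731, 0.683, 0.001, 0.001]
ft_force: [-0.0, 1.0, -0.5]
finger_gap: 47.1
```

```bash
python3 -c "
from h import *
get_image('wrist')
gaps(14)"
```

```text
clk 26.25 gap 47.134 +- 0.058 [47.49 47.21 46.98 47.32 46.9  47.09 47.44 47.04 47.2  47.14 46.9  47.25
 46.66 47.26] [480.  103.7 -29.1] [0.6 0.4 0.9]
```

Call:
move_arm:
  targets:
    - [[-1, 0, 0, 0, 0, 0, 0], [-1, 0, 0, 0, 0, 0, 0], [-1, 0, 0, -0.03, 0, 0, 0], [-1, 0, 0, -0.04, 0, 0, 0], [0.1, 0, 0, -0.02, 0, 0, 0.12]]

```text
clock: 26.75
eef_pos: [476.6, 102.9, 60.3]
ee_rot: [0.77, 0.637, -0.002, -0.002]
ft_force: [-0.2, -0.1, -0.7]
finger_gap: 73.3
```

```bash
python3 -c "
from h import *
print(sensors.observe()['joint_positions'].round(2))
plan([472,104,65],-0.07,0.1,n=14,step=22,ystep=0.145)"
```

```text
[0.15 0.47 2.09 0.   0.59 0.34]
clk 26.75 pos [476.6 102.9  60.3] yaw 1.382 gap 73.3 F [-0.2 -0.1 -0.7]
[[[0.1, 0.0, -0.0004, -0.0004, 0.0, 0.0, 0.132],[0.1, 0.0, -0.0004, -0.0004, 0.0, 0.001, 0.132],[0.1, -0.0001, -0.0004, -0.0004, 0.0, 0.001, 0.132],[0.1, -0.0002, -0.0004, -0.0004, 0.0, 0.001, 0.132],[0.1, -0.0002, -0.0004, -0.0004, -0.001, 0.0, 0.132],[0.1, -0.0003, -0.0004, -0.0004, 0.0, 0.001, 0.132],[0.1, -0.0003, -0.0003, -0.0005, -0.001, 0.0, 0.132],[0.1, -0.0003, -0.0003, -0.0004, 0.0, 0.001, 0.132],[0.1, -0.0004, -0.0002, -0.0005, -0.001, 0.0, 0.132],[0.1, -0.0004, -0.0002, -0.0004, 0.0, 0.001, 0.132],[0.1, -0.0004, -0.0002, -0.0005, -0.001, 0.0, 0.132]]] left 0.0
```

Call:
move_arm:
  targets:
    - [[0.1, 0, 0, -0.001, 0, 0, 0.145], [0.1, 0, 0, 0, 0, 0, 0.145], [0.1, 0, 0, 0, 0, 0, 0.145], [0.1, 0, 0, 0, 0, 0, 0.145], [0.1, 0, 0, 0, 0, 0, 0.145]]

```text
clock: 27.25
eef_pos: [478.1, 102.9, 65.2]
ee_rot: [0.951, 0.311, -0.0, -0.0]
ft_force: [0.6, -0.2, 0.6]
finger_gap: 38.3
```

Call:
move_arm:
  targets:
    - [[0.1, 0, 0, 0, 0, 0, 0.145], [0.1, 0, 0, 0, 0, 0, 0.145], [0.1, 0, 0, 0, 0, 0, 0.145], [0.1, 0, 0, 0, 0, 0, 0.145], [0.1, 0, 0, 0, 0, 0, 0]]

```text
clock: 27.75
eef_pos: [477.0, 102.5, 65.0]
ee_rot: [1.0, 0.014, -0.001, 0.0]
ft_force: [-0.8, 0.1, -0.2]
finger_gap: 38.2
```

```bash
python3 -c "
from h import *
snap('wrist','w15')
plan([472,104,65],-0.07,0.1,n=14,step=22,ystep=0.145)"
```

```text
clk 27.8 pos [476.9 102.5  64.9] yaw 0.034 gap 38.5 F [0.3 0.3 0.5]
[[[0.1, -0.0049, -0.0017, 0.0, 0.0, 0.002, 0.104]]] left 0.1
```

View pics/w15.png

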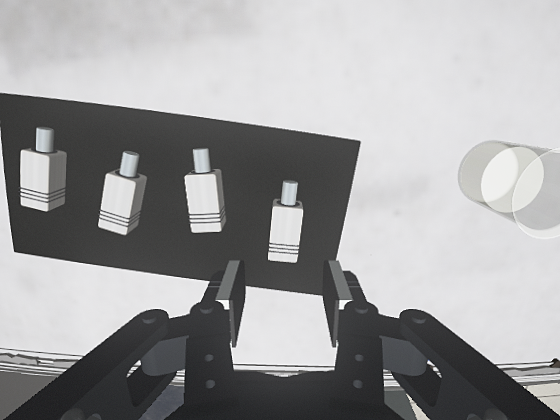

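```bash
python3 -c "
from h import *
im=cv2.imread('pics/w15.png')
cv2.imwrite('pics/w15c.png',cv2.resize(im[140:270,175:310],None,fx=4.6,fy=4.6,interpolation=cv2.INTER_CUBIC))
print(sensors.observe()['joint_positions'].round(2))"
```

```text
[0.15 0.46 2.09 0.   0.6  1.69]
```

View pics/w15c.png

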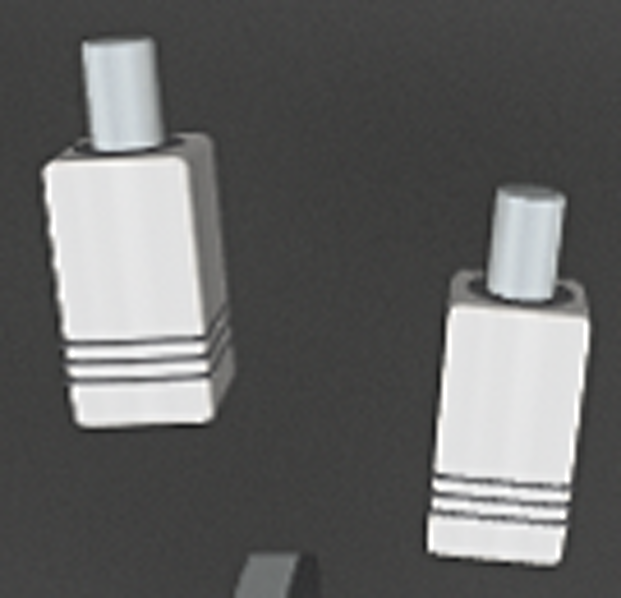

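```bash
cat >> h.py <<'E'
def face(tag,q,ox=0,oy=0,f=1,z=25):
    # q: TL,TR (pin end) BL,BR
    c=cal(tag);P=[onz(c,ox+u/f,oy+v/f,z) for u,v in q]
    d=P[0]+P[1]-P[2]-P[3];e=P[0]+P[2]-P[1]-P[3]
    print('ctr',(sum(P)/4).round(1),'yaw',np.arctan2(d[1],d[0]).round(3),'L',(np.linalg.norm(d)/2).round(1),'W',(np.linalg.norm(e)/2).round(1))
E
python3 -c "
from h import *
face('w15',[(448,305),(588,312),(428,553),(560,565)],175,140,4.6)
face('w15',[(45,170),(188,162),(77,420),(212,422)],175,140,4.6)
plan([471,104,-19],-0.06,0.1,n=6,step=22,ystep=0.145)"
```

```text
ctr [471.3 101.   25. ] yaw -0.059 L 41.6 W 21.0
ctr [492.3 157.8  25. ] yaw 0.059 L 39.8 W 21.0
clk 27.8 pos [476.9 102.5  64.9] yaw 0.034 gap 38.5 F [0.3 0.3 0.5]
[[[0.1, -0.0014, -0.0004, 0.021, 0.0, 0.001, 0.023],[0.1, -0.0015, -0.0004, 0.021, 0.0, 0.0, 0.024],[0.1, -0.0015, -0.0004, 0.021, 0.0, 0.001, 0.023],[0.1, -0.0014, -0.0003, 0.0209, 0.0, 0.0, 0.024]]] left 0.1
```

Call:
move_arm:
  targets:
    - [[0.1, -0.003, 0.0003, 0.02, 0, 0, 0.047], [0.1, -0.003, 0.0003, 0.02, 0, 0, 0.047], [0.1, 0, 0, 0, 0, 0, 0]]

```text
clock: 28.1
eef_pos: [471.5, 101.8, 24.6]
ee_rot: [1.0, -0.024, -0.0, 0.0]
ft_force: [-0.2, 0.1, 1.2]
finger_gap: 38.6
```

```bash
python3 -c "
from h import *
plan([471.3,101.3,-19],-0.06,0.1,n=6,step=11,ystep=0.145)"
```

```text
clk 28.1 pos [471.5 101.8  24.6] yaw -0.048 gap 38.6 F [-0.2  0.1  1.2]
[[[0.1, 0.0, 0.0001, 0.0109, 0.0, 0.0, 0.003],[0.1, -0.0001, 0.0001, 0.0109, 0.0, 0.0, 0.003],[0.1, 0.0, 0.0002, 0.0109, 0.0, 0.0, 0.003],[0.1, -0.0001, 0.0001, 0.0109, 0.0, 0.0, 0.003]]] left 0.1
```

Call:
move_arm:
  targets:
    - [[0.1, 0, 0, 0.011, 0, 0, 0.003], [0.1, 0, 0, 0.011, 0, 0, 0.003], [0.1, 0, 0, 0.011, 0, 0, 0.003], [0.1, 0, 0, 0.01, 0, 0, 0.003], [0.1, 0, 0, 0, 0, 0, 0]]

```text
clock: 28.6
eef_pos: [472.8, 102.0, -20.6]
ee_rot: [1.0, -0.025, 0.001, -0.0]
ft_force: [1.0, -0.2, -0.2]
finger_gap: 38.8
```

```bash
python3 -c "
from h import *
snap('wrist','w16')
plan([471.3,101.3,-19],-0.06,0.1,n=6,step=11,ystep=0.145)"
```

```text
clk 28.65 pos [473.  102.  -20.1] yaw -0.05 gap 38.4 F [-0.8 -0.7  0.2]
[[[0.1, -0.0017, 0.0008, -0.0011, 0.0, -0.002, 0.01]]] left 0.0
```

View pics/w16.png

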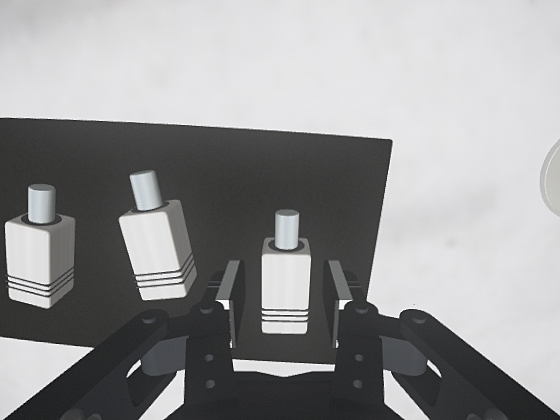

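Call:
move_arm:
  targets:
    - [[0.1, -0.0015, 0.0005, 0, 0, 0, 0.008], [1, 0, 0, 0, 0, 0, 0], [1, 0, 0, 0, 0, 0, 0], [1, 0, 0, 0, 0, 0, 0]]

```text
clock: 29.05
eef_pos: [471.9, 101.6, -19.1]
ee_rot: [1.0, -0.029, 0.001, -0.0]
ft_force: [0.0, -0.7, -1.3]
finger_gap: 20.8
```

Call:
move_arm:
  targets:
    - [[1, 0, 0, -0.02, 0, 0, 0], [1, 0, 0, -0.04, 0, 0, 0], [1, 0, 0, -0.04, 0, 0, 0], [1, 0, 0, -0.03, 0, 0, 0], [1, 0, 0, 0, 0, 0, 0]]

```text
clock: 29.55
eef_pos: [471.1, 101.5, 115.8]
ee_rot: [1.0, -0.029, 0.001, -0.0]
ft_force: [0.7, -0.4, -1.8]
finger_gap: 21.0
```

```bash
python3 -c "
from h import *
snap('wrist','w17')
plan([450,-120,115],0.3,1,n=6,step=48,ystep=0.145)"
```

```text
clk 29.6 pos [470.3 101.4 114.3] yaw -0.058 gap 20.2 F [ 0.   0.2 -1.3]
[[[1.0, -0.0015, 0.0444, -0.0001, 0.0, 0.0, -0.072],[1.0, -0.0047, 0.0442, -0.0002, 0.0, 0.0, -0.072],[1.0, -0.0078, 0.0438, -0.0001, 0.0, 0.0, -0.071],[1.0, -0.0109, 0.0431, -0.0002, 0.0, 0.0, -0.072],[1.0, -0.014, 0.0422, -0.0001, 0.0, 0.0, -0.071]]] left 0.0
```

View pics/w17.png

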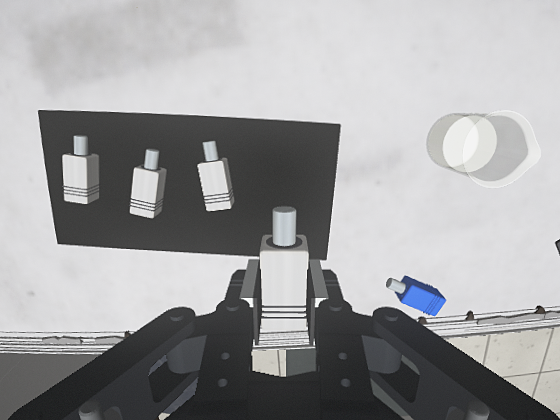

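```bash
python3 -c "
from h import *
im=cv2.imread('pics/w17.png')
cv2.imwrite('pics/w17c.png',cv2.resize(im[195:355,210:360],None,fx=3.7,fy=3.7,interpolation=cv2.INTER_CUBIC))"
```

```text
(no output)
```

View pics/w17c.png

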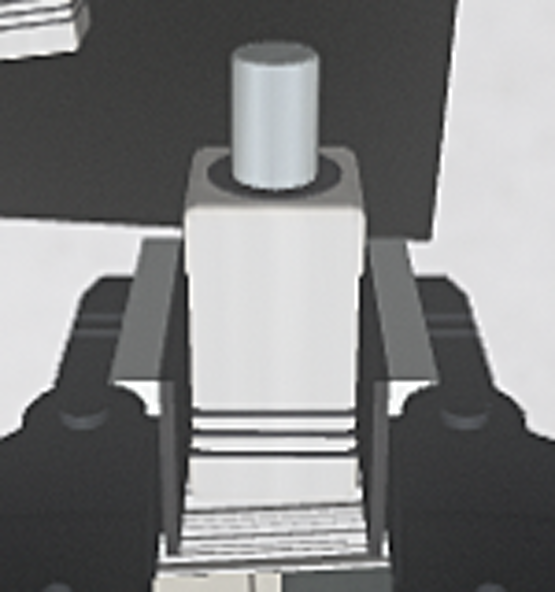

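Call:
move_arm:
  targets:
    - [[1, -0.0015, 0.0444, 0, 0, 0, -0.072], [1, -0.0047, 0.0442, 0, 0, 0, -0.072], [1, -0.0078, 0.0438, 0, 0, 0, -0.071], [1, -0.011, 0.043, 0, 0, 0, -0.072], [1, -0.014, 0.042, 0, 0, 0, -0.071]]

```text
clock: 30.1
eef_pos: [449.4, -121.3, 110.6]
ee_rot: [0.987, 0.16, -0.0, -0.001]
ft_force: [1.2, -0.6, -1.0]
finger_gap: 20.6
```

```bash
python3 -c "
from h import *
q=[(187,208),(363,210),(188,500),(362,497)]
for z in (155,158,161): face('w17',q,210,195,3.7,z)
print(cal('w17')['T'][:3,3])
plan([425.5,-221.5,100],0.563,1,n=6,step=40,ystep=0.145)"
```

```text
ctr [467.7 101.  155. ] yaw -0.058 L 42.5 W 22.4
ctr [469.5 100.9 158. ] yaw -0.058 L 41.5 W 21.9
ctr [471.4 100.8 161. ] yaw -0.058 L 40.6 W 21.4
[549.3413626   96.54853865 287.78970599]
clk 30.1 pos [ 449.4 -121.3  110.6] yaw 0.321 gap 20.6 F [ 1.2 -0.6 -1. ]
[[[1.0, -0.0181, 0.0292, 0.0035, -0.001, 0.0, -0.081],[1.0, -0.0204, 0.0276, 0.0035, -0.001, 0.0, -0.081],[1.0, -0.0226, 0.0258, 0.0036, 0.0, 0.0, -0.08]]] left 0.1
```

Call:
move_arm:
  targets:
    - [[1, -0.018, 0.029, 0.003, 0, 0, -0.081], [1, -0.02, 0.0276, 0.003, 0, 0, -0.081], [1, -0.0216, 0.0245, 0.003, 0, 0, -0.08], [1, 0, 0, 0, 0, 0, 0]]

```text
clock: 30.5
eef_pos: [422.5, -227.4, 96.8]
ee_rot: [0.959, 0.282, -0.002, -0.002]
ft_force: [0.7, -0.2, -0.4]
finger_gap: 20.2
```

```bash
python3 -c "
from h import *
snap('wrist','w18');snap('top','t18')
plan([426,-221,50],0.563,1,n=6,step=40,ystep=0.145)
im=cv2.imread('pics/t18.png');cv2.imwrite('pics/t18c.png',cv2.resize(im[200:310,320:440],None,fx=5,fy=5))"
```

```text
clk 30.6 pos [ 422.7 -224.7   97. ] yaw 0.569 gap 20.6 F [ 0.2  0.2 -1.3]
[[[1.0, 0.0024, -0.0005, 0.0235, -0.003, 0.001, 0.003],[1.0, 0.0025, -0.0006, 0.0235, -0.003, 0.001, 0.003]]] left 0.1
```

View pics/w18.png

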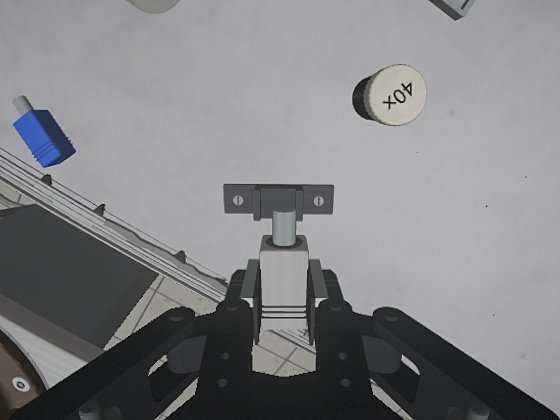

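View pics/t18c.png

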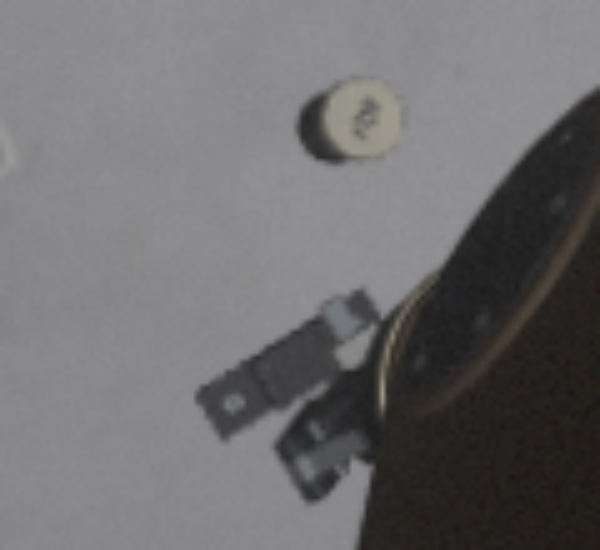

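```bash
python3 -c "
from h import *
im=cv2.imread('pics/w18.png')
cv2.imwrite('pics/w18c.png',cv2.resize(im[170:240,215:345],None,fx=6,fy=6,interpolation=cv2.INTER_CUBIC))"
```

```text
(no output)
```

View pics/w18c.png

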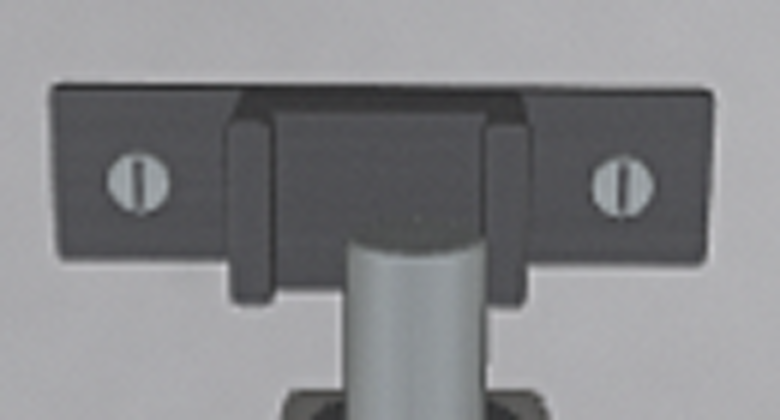

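```bash
python3 -c "
from h import *
f=lambda q,z: print(z,'ctr',(C:=sum(P:=[onz(cal('w18'),215+u/6,170+v/6,z) for u,v in q])/len(P)).round(1),'yawx',np.arctan2(*((P[0]+P[1]-P[2]-P[3])[[1,0]])).round(3) if len(P)==4 else '', np.linalg.norm(P[0]-P[1]).round(1),np.linalg.norm(P[0]-P[-2]).round(1))
f([(52,92),(713,97),(60,258),(706,265)],5)
f([(138,183),(623,187)],5)
f([(232,122),(528,122),(234,302),(526,303)],24)
f([(272,122),(488,122),(272,300),(487,303)],24)
P=[onz(cal('w18'),215+u/6,170+v/6,5) for u,v in [(138,183),(623,187)]];d=P[0]-P[1];print('y yaw - pi/2',np.arctan2(d[1],d[0])-np.pi/2)
"
```

```text
5 ctr [ 424.9 -220.9    5. ] yawx 0.57 92.5 24.4
5 ctr [ 424.  -221.1    5. ] yawx  68.8 0.0
24 ctr [ 425.4 -220.7   24. ] yawx 0.567 38.5 24.8
24 ctr [ 425.4 -220.6   24. ] yawx 0.564 28.1 24.5
y yaw - pi/2 0.5643772364509787
```

```bash
python3 -c "
from h import *
plan([425.8,-219.8,6],0.565,1,n=6,step=24,ystep=0.145)"
```

```text
clk 30.6 pos [ 422.7 -224.7   97. ] yaw 0.569 gap 20.6 F [ 0.2  0.2 -1.3]
[[[1.0, 0.0014, -0.0005, 0.0228, -0.002, 0.001, 0.001],[1.0, 0.0013, -0.0005, 0.0227, -0.001, 0.0, 0.001],[1.0, 0.0013, -0.0005, 0.0228, -0.002, 0.001, 0.001],[1.0, 0.0014, -0.0006, 0.0227, -0.001, 0.0, 0.001]]] left 0.0
```

Call:
move_arm:
  targets:
    - [[1, 0.0014, -0.0005, 0.022, -0.002, 0.001, 0.001], [1, 0.0013, -0.0005, 0.022, -0.001, 0, 0.001], [1, 0.0013, -0.0005, 0.022, -0.002, 0.001, 0.001], [1, 0.0014, -0.0006, 0.018, -0.001, 0, 0.001], [1, 0, 0, 0, 0, 0, 0]]

```text
clock: 31.1
eef_pos: [426.3, -214.2, 9.2]
ee_rot: [0.961, 0.278, -0.0, -0.001]
ft_force: [0.2, 0.2, 0.2]
finger_gap: 20.8
```

```bash
python3 -c "
from h import *
snap('wrist','w19')
plan([425.8,-219.8,6],0.565,1,n=6,step=24,ystep=0.145)"
```

```text
clk 31.15 pos [ 426.7 -214.4   10.2] yaw 0.563 gap 20.5 F [-0.8  0.7  0.2]
[[[1.0, -0.0036, 0.0041, 0.0042, -0.001, 0.0, -0.002]]] left 0.0
```

View pics/w19.png

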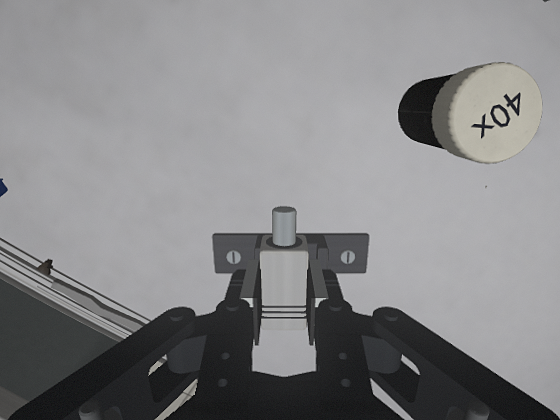

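Call:
move_arm:
  targets:
    - [[1, -0.0036, 0.004, 0, 0, 0, 0], [1, 0, 0, 0, 0, 0, 0]]

```text
clock: 31.35
eef_pos: [426.4, -219.3, 11.3]
ee_rot: [0.961, 0.278, -0.0, -0.0]
ft_force: [1.1, 0.2, -0.6]
finger_gap: 20.6
```

```bash
python3 -c "
from h import *
plan([425.8,-219.8,6],0.565,1,n=6,step=24,ystep=0.145)
snap('wrist','w20')
im=cv2.imread('pics/w20.png')
cv2.imwrite('pics/w20c.png',cv2.resize(im[195:345,205:365],None,fx=4,fy=4,interpolation=cv2.INTER_CUBIC))"
```

```text
clk 31.35 pos [ 426.4 -219.3   11.3] yaw 0.564 gap 20.6 F [ 1.1  0.2 -0.6]
[[[1.0, -0.0008, 0.0001, 0.0053, -0.001, 0.0, -0.001]]] left 0.0
```

View pics/w20c.png

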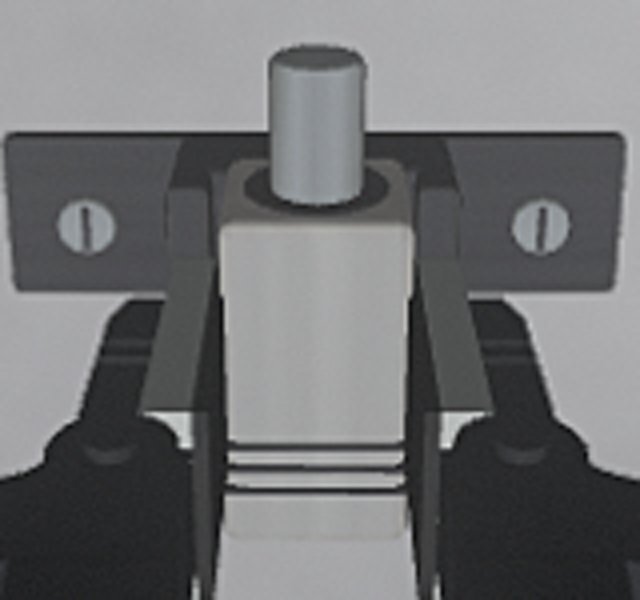

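Call:
move_arm:
  targets:
    - [[1, -0.0008, 0, 0.006, 0, 0, 0], [1, 0, 0, 0.005, 0, 0, 0], [1, 0, 0, 0.001, 0, 0, 0]]

```text
clock: 31.7
eef_pos: [426.8, -220.5, 0.1]
ee_rot: [0.961, 0.278, 0.001, 0.001]
ft_force: [0.1, -0.1, -0.9]
finger_gap: 20.6
```

```bash
python3 -c "
from h import *
plan([425.8,-219.8,-3.5],0.565,1,n=6,step=24,ystep=0.145)"
```

```text
clk 31.7 pos [ 4.268e+02 -2.205e+02  1.000e-01] yaw 0.563 gap 20.6 F [ 0.1 -0.1 -0.9]
[[[1.0, -0.0004, -0.0011, 0.0036, 0.003, -0.002, -0.002]]] left 0.1
```

Call:
move_arm:
  targets:
    - [[1, -0.0004, -0.001, 0.003, 0.002, -0.001, 0], [1, 0, 0, 0.001, 0, 0, 0]]

```text
clock: 31.9
eef_pos: [425.7, -219.9, -4.3]
ee_rot: [0.961, 0.278, 0.0, 0.0]
ft_force: [-0.0, -0.1, -0.5]
finger_gap: 20.8
```

```bash
python3 -c "
from h import *
plan([425.8,-219.8,-3.5],0.565,1,n=6,step=24,ystep=0.145)"
```

```text
clk 31.9 pos [ 425.7 -219.9   -4.3] yaw 0.563 gap 20.8 F [-0.  -0.1 -0.5]
[[[1.0, 0.0001, 0.0, -0.0008, 0.0, -0.001, -0.002]]] left 0.0
```

Call:
move_arm:
  targets:
    - [[1, 0, 0, 0.001, 0, 0, 0]]

```text
clock: 32.0
eef_pos: [425.8, -219.9, -4.8]
ee_rot: [0.961, 0.278, 0.0, 0.0]
ft_force: [-7.4, 5.0, 58.6]
finger_gap: 20.5
```

```bash
python3 -c "
from h import *
snap('scene','s21')
plan([425.8,-219.8,-3.5],0.565,1,n=6,step=24,ystep=0.145)
im=cv2.imread('pics/s21.png')
cv2.imwrite('pics/s21c.png',cv2.resize(im[130:230,330:430],None,fx=6,fy=6,interpolation=cv2.INTER_CUBIC))"
```

```text
clk 32.05 pos [ 425.8 -219.9   -4.6] yaw 0.563 gap 20.2 F [-3.2  1.  20.9]
[[[1.0, 0.0001, -0.0001, -0.0011, 0.0, -0.001, -0.002]]] left 0.0
```

View pics/s21c.png

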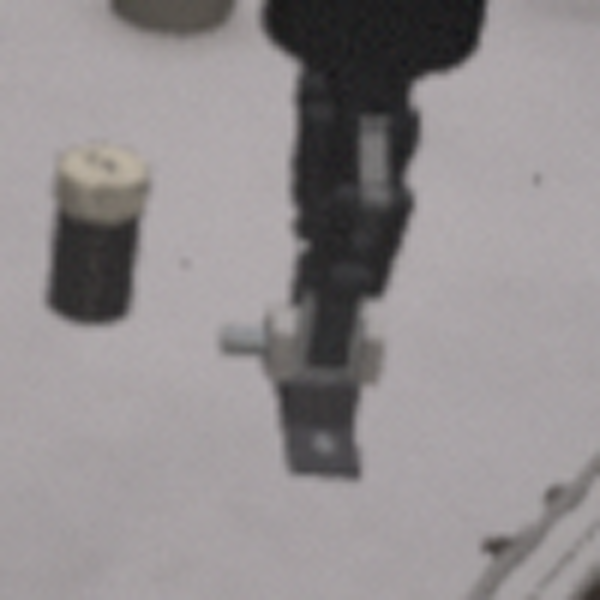

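Call:
move_arm:
  targets:
    - [[1, 0, 0, -0.0003, 0, 0, 0], [0.3, 0, 0, 0, 0, 0, 0], [0.1, 0, 0, 0, 0, 0, 0], [0.1, 0, 0, -0.001, 0, 0, 0], [0.1, 0, 0, -0.01, 0, 0, 0]]

```text
clock: 32.55
eef_pos: [425.3, -219.6, 6.5]
ee_rot: [0.961, 0.278, -0.0, -0.0]
ft_force: [-0.4, -0.3, 0.1]
finger_gap: 38.4
```

Call:
move_arm:
  targets:
    - [[0.1, 0, 0, -0.03, 0, 0, 0], [0.1, -0.01, 0, -0.04, 0, 0, 0], [0.1, -0.01, 0, -0.03, 0, 0, 0], [0.1, 0, 0, 0, 0, 0, 0]]

```text
clock: 32.95
eef_pos: [407.6, -230.3, 112.2]
ee_rot: [0.961, 0.278, -0.0, -0.001]
ft_force: [0.6, 0.1, -0.5]
finger_gap: 38.2
```

```bash
python3 -c "
from h import *
snap('wrist','w22')
plan([480,-60,115],0.3,0.1,n=6,step=48,ystep=0.145)
im=cv2.imread('pics/w22.png')
cv2.imwrite('pics/w22c.png',cv2.resize(im[150:300,205:355],None,fx=4,fy=4,interpolation=cv2.INTER_CUBIC))"
```

```text
clk 33.0 pos [ 407.6 -229.9  110.9] yaw 0.563 gap 38.3 F [-0.7  0.3  0.3]
[[[0.1, 0.038, -0.0263, -0.001, -0.001, 0.0, 0.066],[0.1, 0.0362, -0.0287, -0.001, 0.0, 0.0, 0.066],[0.1, 0.0342, -0.031, -0.001, -0.001, 0.001, 0.066],[0.1, 0.0321, -0.0332, -0.0011, 0.0, 0.0, 0.065]]] left 0.0
```

View pics/w22c.png

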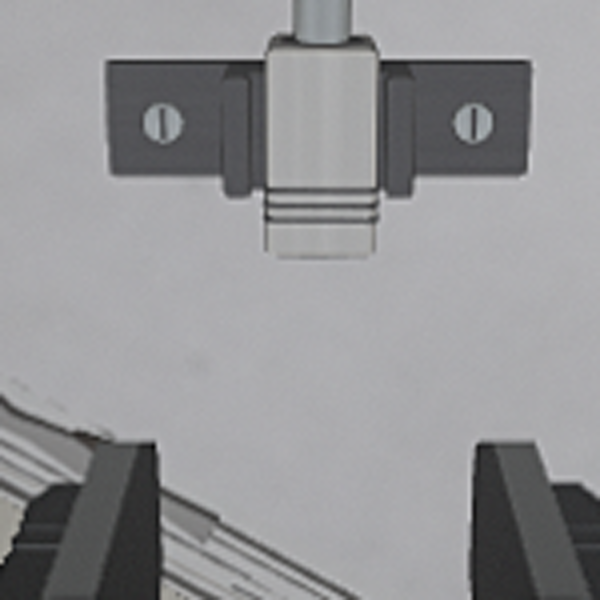

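```bash
python3 -c "
from h import *
face('w22',[(268,48),(380,48),(266,253),(376,253)],205,150,4,40)
face('w22',[(226,80),(413,80),(226,195),(411,195)],205,150,4,24)
face('w22',[(106,61),(532,61),(112,174),(527,174)],205,150,4,5)"
```

```text
ctr [ 425.9 -221.1   40. ] yaw 0.551 L 40.9 W 21.6
ctr [ 425.  -220.9   24. ] yaw 0.556 L 24.3 W 38.4
ctr [ 425.3 -220.8    5. ] yaw 0.569 L 25.4 W 92.9
```

```bash
python3 -c "
from h import *
plan([492,150,75],0.06,0.1,n=10,step=47,ystep=0.145)"
```

```text
clk 33.0 pos [ 407.6 -229.9  110.9] yaw 0.563 gap 38.3 F [-0.7  0.3  0.3]
[[[0.1, 0.0305, -0.0307, 0.004, 0.0, 0.0, 0.056],[0.1, 0.0287, -0.0323, 0.004, 0.0, 0.0, 0.056],[0.1, 0.0269, -0.0339, 0.004, 0.0, 0.0, 0.056],[0.1, 0.0249, -0.0353, 0.0041, 0.0, 0.0, 0.056],[0.1, 0.0229, -0.0367, 0.004, 0.0, 0.0, 0.056],[0.1, 0.0208, -0.0379, 0.0041, 0.0, 0.0, 0.056],[0.1, 0.0187, -0.039, 0.004, -0.001, 0.001, 0.056],[0.1, 0.0164, -0.04, 0.004, 0.0, 0.0, 0.056],[0.1, 0.0142, -0.0409, 0.0041, -0.001, 0.001, 0.055]]] left 0.1
```

Call:
move_arm:
  targets:
    - [[0.1, 0.0305, -0.0307, 0, 0, 0, 0.056], [0.1, 0.0287, -0.0323, 0, 0, 0, 0.056], [0.1, 0.027, -0.034, 0, 0, 0, 0.056], [0.1, 0.025, -0.0353, 0, 0, 0, 0.056], [0.1, 0.023, -0.0367, 0, 0, 0, 0.056]]

```text
clock: 33.5
eef_pos: [456.3, -16.5, 109.9]
ee_rot: [0.991, 0.132, -0.001, -0.0]
ft_force: [1.4, -0.8, -0.7]
finger_gap: 38.6
```

```bash
python3 -c "
from h import *
plan([492,153,75],0.06,0.1,n=10,step=47,ystep=0.145)"
```

```text
clk 33.5 pos [456.3 -16.5 109.9] yaw 0.264 gap 38.6 F [ 1.4 -0.8 -0.7]
[[[0.1, 0.0197, -0.0386, 0.0087, 0.0, 0.0, 0.051],[0.1, 0.0177, -0.0395, 0.0087, 0.0, 0.001, 0.051],[0.1, 0.0157, -0.0404, 0.0088, 0.0, 0.0, 0.051],[0.1, 0.0136, -0.0411, 0.0087, -0.001, 0.001, 0.051]]] left 0.0
```

Call:
move_arm:
  targets:
    - [[0.1, 0.0197, -0.0386, 0.008, 0, 0, 0.051], [0.1, 0.0177, -0.0395, 0.008, 0, 0, 0.051], [0.1, 0.0157, -0.04, 0.008, 0, 0, 0.051], [0.1, 0.012, -0.04, 0.008, 0, 0, 0.051], [0.1, 0, 0, 0, 0, 0, 0]]

```text
clock: 34.0
eef_pos: [490.7, 163.8, 73.8]
ee_rot: [1.0, 0.027, -0.002, -0.0]
ft_force: [0.4, -1.2, 0.6]
finger_gap: 38.3
```

```bash
python3 -c "
from h import *
snap('wrist','w23')
plan([492.3,157.8,20],0.06,0.1,n=10,step=25,ystep=0.145)
im=cv2.imread('pics/w23.png')
cv2.imwrite('pics/w23c.png',cv2.resize(im[120:280,210:370],None,fx=4,fy=4,interpolation=cv2.INTER_CUBIC))"
```

```text
clk 34.05 pos [489.9 162.1  73.9] yaw 0.055 gap 38.1 F [-0.5 -1.2  0.1]
[[[0.1, 0.0008, 0.0015, 0.018, 0.0, 0.002, -0.002],[0.1, 0.0008, 0.0015, 0.018, 0.0, 0.002, -0.002],[0.1, 0.0007, 0.0014, 0.0179, 0.0, 0.001, -0.001]]] left 0.1
```

View pics/w23.png

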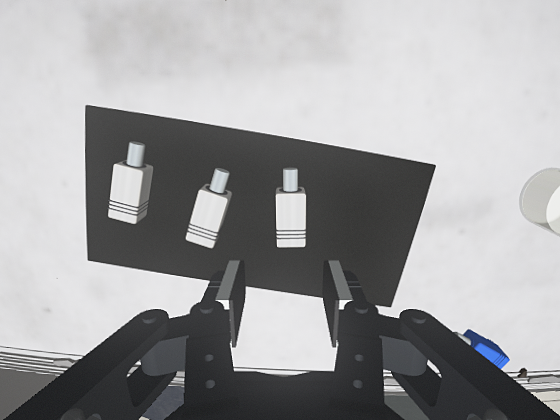

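View pics/w23c.png

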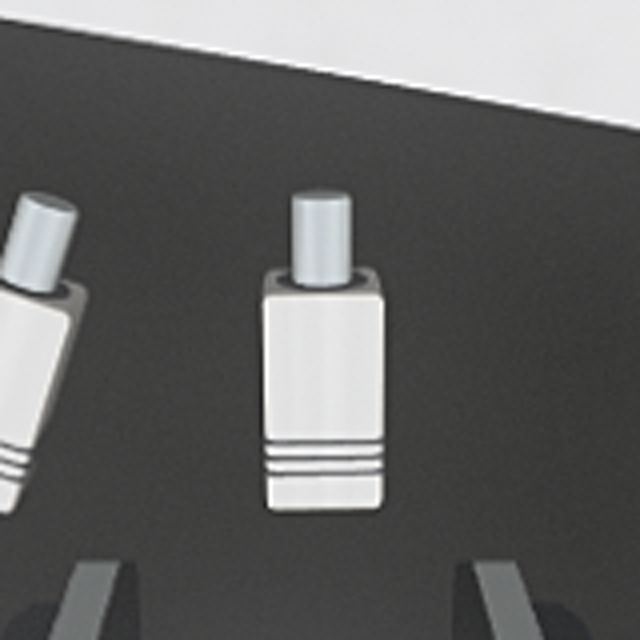

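```bash
python3 -c "
from h import *
face('w23',[(263,295),(384,293),(268,508),(383,508)],210,120,4,25)
plan([492.3,158.3,-17],0.065,0.1,n=10,step=22,ystep=0.145)"
```

```text
ctr [492.6 158.2  25. ] yaw 0.069 L 41.2 W 21.4
clk 34.05 pos [489.9 162.1  73.9] yaw 0.055 gap 38.1 F [-0.5 -1.2  0.1]
[[[0.1, 0.0005, 0.0008, 0.0182, 0.0, 0.001, -0.002],[0.1, 0.0005, 0.0008, 0.0182, 0.0, 0.001, -0.002],[0.1, 0.0005, 0.0008, 0.0182, 0.0, 0.001, -0.002],[0.1, 0.0005, 0.0008, 0.0182, 0.0, 0.001, -0.002],[0.1, 0.0005, 0.0007, 0.0181, 0.0, 0.001, -0.002]]] left 0.1
```

Call:
move_arm:
  targets:
    - [[0.2, 0.001, 0.002, 0.018, 0, 0.001, -0.002], [0.2, 0.001, 0.002, 0.018, 0, 0.001, -0.002], [0.2, 0, 0, 0.014, 0, 0, 0], [0.2, 0, 0, 0, 0, 0, 0]]

```text
clock: 34.45
eef_pos: [489.8, 156.5, 21.1]
ee_rot: [1.0, 0.031, -0.003, 0.001]
ft_force: [-0.8, 0.4, 0.7]
finger_gap: 33.6
```

```bash
python3 -c "
from h import *
plan([492.5,158.3,-18],0.067,0.2,n=10,step=11,ystep=0.145)"
```

```text
clk 34.45 pos [489.8 156.5  21.1] yaw 0.062 gap 33.6 F [-0.8  0.4  0.7]
[[[0.2, 0.0008, -0.0004, 0.0098, 0.0, 0.002, -0.001],[0.2, 0.0007, -0.0004, 0.0098, 0.0, 0.001, -0.001],[0.2, 0.0008, -0.0004, 0.0098, 0.0, 0.002, -0.002],[0.2, 0.0007, -0.0005, 0.0097, 0.001, 0.001, -0.001]]] left 0.0
```

Call:
move_arm:
  targets:
    - [[0.2, 0.0008, -0.0004, 0.0098, 0, 0.002, -0.001], [0.2, 0.0007, -0.0004, 0.0098, 0, 0.001, -0.001], [0.2, 0.0008, -0.0004, 0.0098, 0, 0.002, -0.002], [0.2, 0.0007, -0.0005, 0.009, 0, 0.001, -0.001], [0.2, 0, 0, 0, 0, 0, 0]]

```text
clock: 34.95
eef_pos: [492.9, 157.1, -19.4]
ee_rot: [0.999, 0.033, 0.0, 0.0]
ft_force: [0.1, 0.4, 0.4]
finger_gap: 34.3
```

```bash
python3 -c "
from h import *
snap('wrist','w24')
plan([492.5,158.3,-18],0.067,0.2,n=10,step=11,ystep=0.145)"
```

```text
clk 35.0 pos [493.1 157.2 -19. ] yaw 0.066 gap 34.1 F [-0.5  0.9  0.4]
[[[0.2, -0.0005, -0.0012, -0.001, 0.001, -0.001, -0.001]]] left 0.0
```

View pics/w24.png

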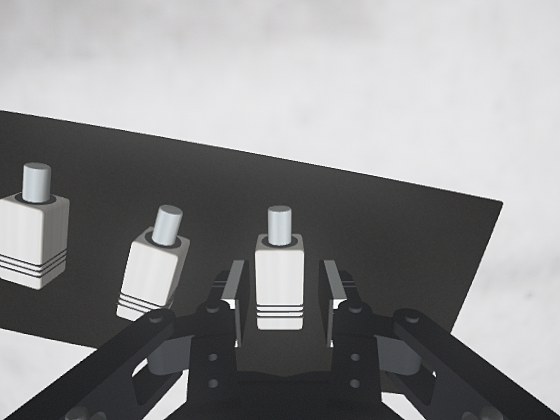

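Call:
move_arm:
  targets:
    - [[0.2, 0, -0.001, 0, 0, 0, 0], [1, 0, 0, 0, 0, 0, 0], [1, 0, 0, 0, 0, 0, 0], [1, 0, 0, 0, 0, 0, 0]]

```text
clock: 35.4
eef_pos: [493.6, 158.6, -17.9]
ee_rot: [0.999, 0.033, 0.001, 0.0]
ft_force: [0.6, -1.0, -0.9]
finger_gap: 20.5
```

Call:
move_arm:
  targets:
    - [[1, 0, 0, -0.02, 0, 0, 0], [1, 0, 0, -0.04, 0, 0, 0], [1, 0, 0, -0.04, 0, 0, 0], [1, 0, 0, -0.03, 0, 0, 0]]

```text
clock: 35.8
eef_pos: [490.5, 158.0, 112.9]
ee_rot: [0.999, 0.033, -0.003, 0.001]
ft_force: [0.9, 0.2, -1.1]
finger_gap: 20.4
```

```bash
python3 -c "
from h import *
snap('wrist','w25')
im=cv2.imread('pics/top0.png')
cv2.imwrite('pics/trayc.png',cv2.resize(im[150:200,345:405],None,fx=10,fy=10,interpolation=cv2.INTER_CUBIC))
plan([640,-190,115],-0.06,1,n=10,step=47,ystep=0.145)"
```

```text
clk 35.85 pos [492.7 158.6 116.9] yaw 0.067 gap 20.4 F [3.1 0.4 5.5]
[[[1.0, 0.0137, 0.0397, 0.0002, 0.0, 0.0, 0.014],[1.0, 0.0143, 0.0395, 0.0003, 0.0, 0.0, 0.014],[1.0, 0.0149, 0.0394, 0.0002, 0.0, 0.0, 0.014],[1.0, 0.0154, 0.0391, 0.0003, 0.0, 0.0, 0.014],[1.0, 0.0159, 0.0389, 0.0002, 0.0, 0.0, 0.014],[1.0, 0.0165, 0.0387, 0.0003, 0.0, 0.0, 0.014],[1.0, 0.017, 0.0385, 0.0002, 0.0, 0.0, 0.014],[1.0, 0.0176, 0.0382, 0.0003, 0.001, 0.0, 0.014],[1.0, 0.0181, 0.0379, 0.0002, 0.0, 0.0, 0.015]]] left 0.1
```

View pics/w25.png

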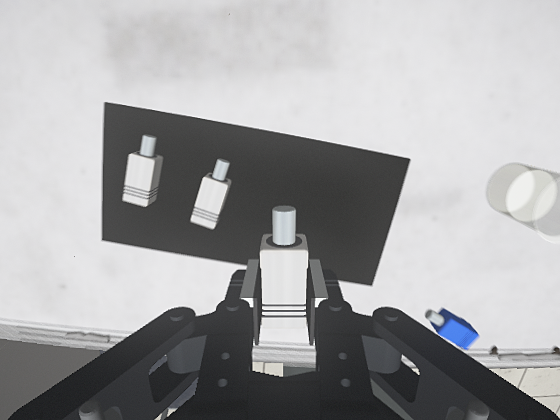

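View pics/trayc.png

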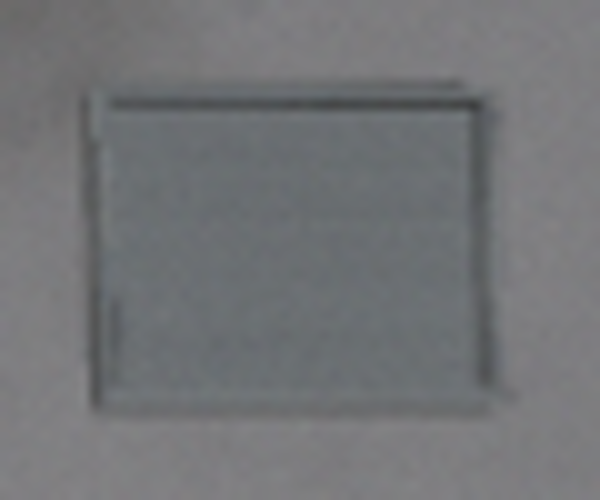

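```bash
python3 -c "
from h import *
c=get_calibration('top')
P=[onz(c,345+u/10,150+v/10,14) for u,v in [(90,92),(485,95),(97,405),(497,400)]]
print(np.round(P,1),(sum(P)/4).round(1));d=P[0]+P[1]-P[2]-P[3];print(np.arctan2(d[1],d[0]))
plan([645,-150,115],1.4,1,n=5,step=47,ystep=0.145)"
```

```text
[[ 689.1 -161.4   14. ]
 [ 691.3 -255.9   14. ]
 [ 614.5 -163.1   14. ]
 [ 618.2 -258.    14. ]] [ 653.3 -209.6   14. ]
0.025757321264584025
clk 35.85 pos [492.7 158.6 116.9] yaw 0.067 gap 20.4 F [3.1 0.4 5.5]
[[[1.0, 0.0131, 0.0318, 0.0002, 0.0, 0.0, -0.133],[1.0, 0.0088, 0.0333, 0.0002, 0.0, 0.0, -0.133],[1.0, 0.0043, 0.0341, 0.0002, 0.0, 0.0, -0.133],[1.0, -0.0002, 0.0344, 0.0002, 0.0, 0.0, -0.133],[1.0, -0.0048, 0.0341, 0.0002, 0.0, 0.0, -0.134]]] left 172.1
```

Call:
move_arm:
  targets:
    - [[1, 0.013, 0.0318, 0, 0, 0, -0.133], [1, 0.0088, 0.0333, 0, 0, 0, -0.133], [1, 0.0043, 0.034, 0, 0, 0, -0.133], [1, 0, 0.0344, 0, 0, 0, -0.133], [1, -0.0048, 0.034, 0, 0, 0, -0.133]]

```text
clock: 36.35
eef_pos: [572.6, 3.9, 121.1]
ee_rot: [0.929, 0.37, 0.003, 0.001]
ft_force: [-0.2, 0.1, -1.0]
finger_gap: 20.4
```

```bash
python3 -c "
from h import *
plan([653,-215,115],1.595,1,n=7,step=42,ystep=0.145)"
```

```text
clk 36.35 pos [572.6   3.9 121.1] yaw 0.758 gap 20.4 F [-0.2  0.1 -1. ]
[[[1.0, -0.0154, 0.0357, 0.0011, 0.001, -0.001, -0.139],[1.0, -0.0201, 0.0332, 0.0011, 0.001, 0.0, -0.14],[1.0, -0.0246, 0.0301, 0.001, 0.001, -0.001, -0.139],[1.0, -0.0285, 0.0264, 0.001, 0.001, 0.0, -0.14],[1.0, -0.032, 0.0222, 0.001, 0.001, -0.001, -0.139],[1.0, -0.0347, 0.0175, 0.0011, 0.001, 0.0, -0.14]]] left 0.0
```

Call:
move_arm:
  targets:
    - [[1, -0.0154, 0.0357, 0, 0, 0, -0.139], [1, -0.02, 0.0332, 0, 0, 0, -0.139], [1, -0.0246, 0.03, 0, 0, 0, -0.139], [1, -0.0285, 0.0264, 0, 0, 0, -0.139], [1, -0.032, 0.022, 0, 0, 0, -0.139]]

```text
clock: 36.85
eef_pos: [643.3, -184.9, 121.1]
ee_rot: [0.737, 0.676, 0.003, 0.002]
ft_force: [0.6, 0.1, -0.4]
finger_gap: 20.4
```

```bash
python3 -c "
from h import *
plan([653,-217.6,115],1.595,1,n=7,step=42,ystep=0.145)"
```

```text
clk 36.85 pos [ 643.3 -184.9  121.1] yaw 1.483 gap 20.4 F [ 0.6  0.1 -0.4]
[[[1.0, -0.0318, 0.0124, 0.0062, 0.007, -0.001, -0.112]]] left 0.0
```

Call:
move_arm:
  targets:
    - [[1, -0.028, 0.011, 0.003, 0.006, 0, -0.112], [1, 0, 0, 0.003, 0, 0, 0], [1, 0, 0, 0, 0, 0, 0]]

```text
clock: 37.15
eef_pos: [653.1, -220.3, 114.1]
ee_rot: [0.697, 0.717, 0.001, 0.001]
ft_force: [-0.4, 0.3, -0.6]
finger_gap: 20.3
```

```bash
python3 -c "
from h import *
snap('wrist','w26')
plan([653,-217.6,40],1.595,1,n=7,step=25,ystep=0.145)"
```

```text
clk 37.2 pos [ 653.3 -220.2  114.4] yaw 1.601 gap 20.4 F [-0.  -1.3 -0.6]
[[[1.0, 0.0009, -0.0001, 0.0248, 0.001, 0.0, 0.002],[1.0, 0.0009, -0.0001, 0.0248, 0.001, 0.0, 0.002],[1.0, 0.0009, -0.0001, 0.0248, 0.001, 0.001, 0.002]]] left 0.1
```

View pics/w26.png

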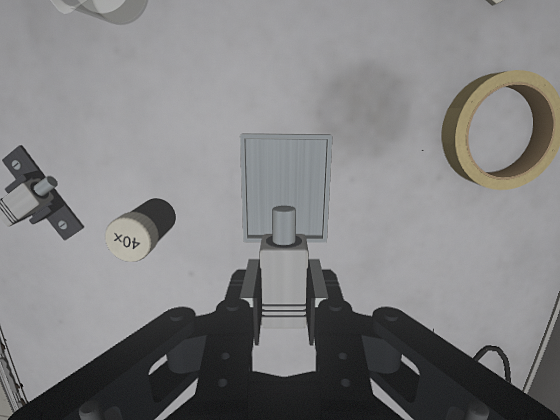

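```bash
python3 -c "
from h import *
face('w26',[(241,134),(333,135),(244,240),(328,241)],0,0,1,14)"
```

```text
ctr [ 655.9 -208.5   14. ] yaw 1.594 L 94.6 W 76.5
```

Call:
move_arm:
  targets:
    - [[1, 0.0009, 0, 0.024, 0, 0, 0], [1, 0.0009, 0, 0.024, 0, 0, 0], [1, 0.0009, 0, 0.02, 0, 0, 0], [1, 0, 0, 0, 0, 0, 0]]

```text
clock: 37.6
eef_pos: [653.3, -213.3, 46.2]
ee_rot: [0.697, 0.717, 0.001, 0.002]
ft_force: [-1.0, 0.1, -1.3]
finger_gap: 20.3
```

```bash
python3 -c "
from h import *
plan([655,-217,-8],1.595,1,n=7,step=15,ystep=0.145)"
```

```text
clk 37.6 pos [ 653.3 -213.3   46.2] yaw 1.599 gap 20.3 F [-1.   0.1 -1.3]
[[[1.0, -0.0009, 0.0003, 0.0135, 0.001, 0.0, 0.001],[1.0, -0.0009, 0.0004, 0.0136, 0.001, 0.0, 0.001],[1.0, -0.001, 0.0004, 0.0135, 0.001, 0.0, 0.001],[1.0, -0.0009, 0.0004, 0.0136, 0.002, 0.001, 0.001]]] left 0.1
```

Call:
move_arm:
  targets:
    - [[1, -0.001, 0.0005, 0.0135, 0.001, 0, 0.001], [1, -0.001, 0.0005, 0.0135, 0.001, 0, 0], [1, -0.001, 0.0005, 0.0135, 0.001, 0, 0], [1, 0, 0, 0.008, 0, 0, 0], [1, 0, 0, 0, 0, 0, 0]]

```text
clock: 38.1
eef_pos: [656.4, -215.1, -3.6]
ee_rot: [0.697, 0.717, 0.001, 0.002]
ft_force: [-0.2, -0.2, -0.5]
finger_gap: 20.3
```

```bash
python3 -c "
from h import *
snap('wrist','w27')
plan([655,-217,-17],1.595,1,n=7,step=4,ystep=0.145)"
```

```text
clk 38.15 pos [ 656.6 -215.2   -3.1] yaw 1.598 gap 20.5 F [ 0.3  0.3 -0.4]
[[[1.0, -0.0004, -0.0004, 0.0035, 0.001, 0.0, 0.001],[1.0, -0.0004, -0.0004, 0.0035, 0.001, 0.001, 0.001],[1.0, -0.0005, -0.0005, 0.0035, 0.001, 0.0, 0.001],[1.0, -0.0005, -0.0004, 0.0034, 0.001, 0.001, 0.0]]] left 0.0
```

View pics/w27.png

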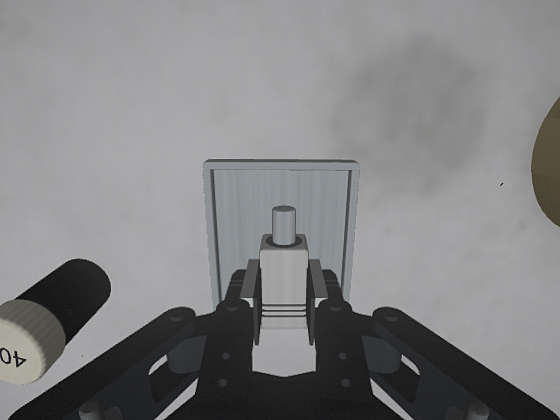

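Call:
move_arm:
  targets:
    - [[1, -0.0008, -0.0004, 0.0035, 0, 0, 0], [1, -0.0008, -0.0004, 0.0035, 0, 0, 0], [1, 0, 0, 0.003, 0, 0, 0], [1, 0, 0, 0.001, 0, 0, 0]]

```text
clock: 38.55
eef_pos: [656.8, -217.6, -13.5]
ee_rot: [0.698, 0.717, 0.001, 0.003]
ft_force: [0.0, 0.6, -1.1]
finger_gap: 20.0
```

```bash
python3 -c "
from h import *
plan([655,-217,-17],1.595,1,n=7,step=4,ystep=0.145)"
```

```text
clk 38.55 pos [ 656.8 -217.6  -13.5] yaw 1.598 gap 20.0 F [ 0.   0.6 -1.1]
[[[1.0, 0.0006, -0.0018, 0.0035, 0.006, 0.003, 0.003]]] left 0.0
```

Call:
move_arm:
  targets:
    - [[1, 0, -0.001, 0.002, 0.004, 0.002, 0], [1, 0, 0, 0.001, 0, 0, 0], [1, 0, 0, 0.0005, 0, 0, 0]]

```text
clock: 38.85
eef_pos: [655.9, -217.7, -17.0]
ee_rot: [0.698, 0.717, 0.001, 0.001]
ft_force: [-0.2, -0.8, -0.3]
finger_gap: 19.9
```

Call:
move_arm:
  targets:
    - [[1, 0, 0, 0.0005, 0, 0, 0]]

```text
clock: 38.95
eef_pos: [655.9, -217.7, -17.5]
ee_rot: [0.698, 0.717, 0.001, 0.001]
ft_force: [-0.6, 1.3, -1.1]
finger_gap: 20.8
```

Call:
move_arm:
  targets:
    - [[0.5, 0, 0, 0, 0, 0, 0], [0.2, 0, 0, 0, 0, 0, 0], [0.2, 0, 0, 0, 0, 0, 0], [0.2, 0, 0, -0.002, 0, 0, 0], [0.2, 0, 0, -0.015, 0, 0, 0]]

```text
clock: 39.45
eef_pos: [654.8, -217.2, -1.3]
ee_rot: [0.698, 0.717, 0.0, -0.0]
ft_force: [-0.9, -0.7, 0.1]
finger_gap: 34.1
```

Call:
move_arm:
  targets:
    - [[0.2, 0, 0, -0.03, 0, 0, 0], [0.2, 0, 0, -0.045, 0, 0, 0], [0.2, -0.02, 0, -0.04, 0, 0, 0], [0.2, -0.03, 0, -0.03, 0, 0, 0], [0.2, 0, 0, 0, 0, 0, 0]]

```text
clock: 39.95
eef_pos: [657.0, -268.3, 156.3]
ee_rot: [0.697, 0.717, 0.0, 0.002]
ft_force: [0.4, 0.2, -1.0]
finger_gap: 34.0
```

```bash
python3 -c "
from h import *
snap('wrist','w28');snap('top','t28');snap('scene','s28')
plan([655,-217,-17],1.595,1,n=1)"
```

```text
clk 40.1 pos [ 654.1 -263.8  150.3] yaw 1.601 gap 34.3 F [ 0.1  0.7 -0.8]
[[[1.0, 0.0116, 0.0007, 0.0418, -0.001, -0.001, 0.001]]] left 130.3
```

View pics/w28.png

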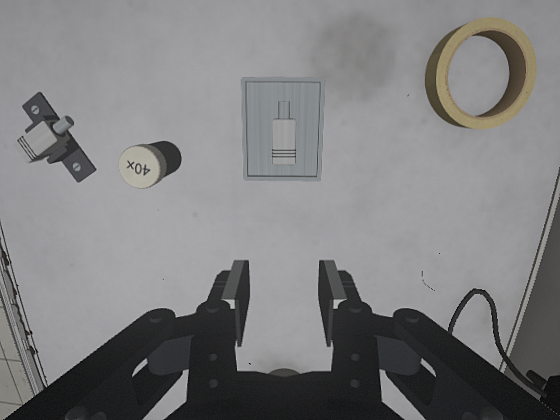

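View pics/t28.png

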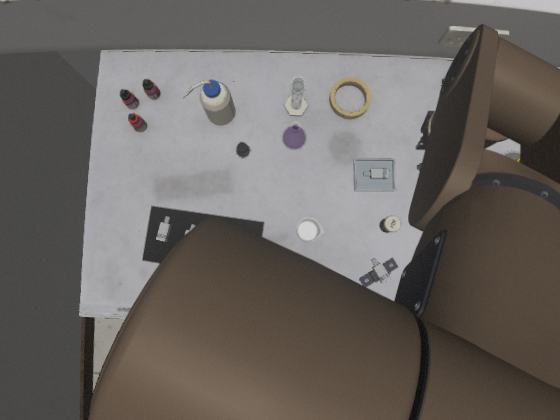

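View pics/s28.png

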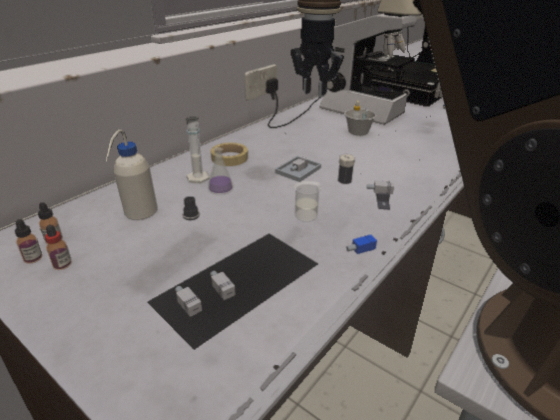

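```bash
python3 -c "
from h import *
print(arm.hand_in(), sensors.observe()['clock'])"
```

```text
the job is handed in; nothing more can be done
the job is handed in; nothing more can be done
```

The stiffest plunger is on the saddle stand and the softest lies flat in the tray. I handed the job in at about 40 s on the clock.

**Measuring:** I pinched all four end to end at the same gripper target. I ranked them by how far the fingers stopped short of that target compared with closing on nothing. Row positions count from the robot's left:

| Row position | Stopped short by (mm) | Result |
|---|---|---|
| 4 (far right) | 1.09 | stiffest |
| 2 | 0.67 | in between |
| 1 (far left) | 0.50 | in between |
| 3 | 0.34 | softest |

**How sure the ranking is:** These differences are small against the reading noise of about 0.2 mm, so I averaged 14 to 60 readings on each. At that squeeze the softest differed from the next softest by 0.165 ± 0.035 mm. An earlier, lighter squeeze with fewer readings agreed on the stiffest but could not separate the other three.

**The squeeze itself:** The gripper doesn't report its pinch force, so I can't show it stayed within 8 to 17 N. The deeper squeeze pushed each pin in about 11 to 12 mm, so on the stiffer plungers it was probably above that.

**Last checks:**
- **Saddle:** the stiffest measured within about 1 mm of centre, between the cheeks and in line with them.
- **Tray:** the softest lies flat, with its pin along the tray's long side.
- **Mat and bystanders:** the other two are still on the mat. The beaker, can, eyepiece, flask and blue look-alike look unmoved in the final pictures.

**What disagreed:**
- The fingertips were 30 to 43 mm behind the stated tool point, depending on the opening, so I set heights from the cameras.
- The wrist force briefly reached 58.6 N as the plunger touched the saddle seat. That is under the 120 N wrist limit. I read it as the held plunger meeting the seat, not the gripper's body (40 N limit), but did not confirm that.

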